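# Pack the milling tooling away and secure the case

## Task

Put every piece of milling tooling on the bench (there are two to four) into the wooden tooling case, shut the lid fully on them, and then turn both blue turnbuttons square across the lid so that it is secured. The lid is shut to begin with and its catch may or may not be holding it: if the lid will not lift, press the red release button all the way down and let it up again, and the lid will then be free. Leave the oil can, spanner and mug where they are.

Things in the scene. Friction and masses are not known exactly. Their poses are not given: they have to be found in the camera images.
- case_floor (a point): Centre of the inner floor of the wooden tooling case, 6 mm above the bench; axes x along the hinge, y towards the hinge side, z up. The case is fixed to the bench, turned by up to 0.2 rad. Outside 220 (x) by 210 (y) by 60 mm high, walls and floor 6 mm, so inside 208 by 198 by 54 mm deep, no dividers. On its -x end stands the grey catch housing (56 by 80 mm, 60 mm high). On the -y side (the lid's free edge) two posts, 68 mm high, carry the turnbuttons.
- lid_hinge (a point): Middle of the lid's hinge line, 66 mm above the bench at the case's +y side; the hinge runs along the case's x. Axes as the case's.
- lid (a joint): Angle of the wooden lid (220 by 210 by 12 mm): 0 shut, grows as the free (-y) edge rises, 1.95 fully open and leaning back. The hinge is stiff, so the lid stays wherever it is left; lifting it takes about 4 N at the handle, pushing it down about 1 N. A catch hidden in the grey housing may be holding it at the start: then the lid lifts about 0.02 rad and stops dead. Shut, its top lies 72 mm above the bench.
- lid_handle (a point): Middle of the lid's handle, a round steel bar 10 mm thick and 76 mm long, parallel to the hinge, held by two arms in the plane of the lid 52 mm out from the lid's free edge (262 mm from the hinge line, 66 mm above the bench when shut). Between the arms 66 mm are free along the bar, and 47 mm between bar and lid edge. It moves with the lid on a circle about the hinge line. Axes of the lid: x along the bar, -y from the hinge towards the bar, z out of the lid's top.
- release_top (a point): Centre of the top of the red push button (32 mm across) on the grey catch housing, 74 mm above the bench when up; press straight down 11 mm, about 6 to 9 N. Once pressed fully the catch stays released for good; the button springs back.
- release (a joint): Travel of the red button in m: 0 up, 0.011 fully down.
- turn_near (a joint): Angle of the blue turnbutton near the case's -x end, about the vertical: 0 is parallel to the lid's edge (lid free), grows anticlockwise from above, 1.571 square across the lid's edge (secured), stop at 1.65; other stop at -0.35. Stays where left (friction 0.06 N m). When across, it overlaps the lid by 14 mm, 4 mm above it, and keeps the lid from opening or, if turned too early, from shutting.
- turn_far (a joint): The same for the turnbutton near the case's +x end.
- turn_near_grip (a point): On the pivot axis of the near turnbutton, 97 mm above the bench. The turnbutton is a blue bar 64 mm long, 12 mm thick, 30 mm high (76 to 106 mm above the bench); x runs along the bar. Pivot 18 mm outside the lid's free edge, 80 mm from the handle's middle along the edge.
- turn_far_grip (a point): The same for the far turnbutton.
- vblock_mid (a point): Centre of a steel V-block, 80 (x) by 44 (y) by 36 mm high, with a V groove along x in its top (two upright side walls 8 mm thick); centre 18 mm above its underside; about 0.55 kg. May be absent.
- stepblock_mid (a point): A dark steel step block, 80 (x) by 32 (y) mm, a stair of three steps 15, 30 and 44 mm high, highest at its -x end; at the middle 30 mm high (the 30 mm step reaches to x = +14 mm). The point lies in the middle, 15 mm above its underside; about 0.45 kg. May be absent.
- drilledblock_mid (a point): Centre of a drilled light-metal set-up block, 76 (x) by 40 (y) by 26 mm high; centre 13 mm above its underside; about 0.5 kg. May be absent.
- cutterbox_mid (a point): Centre of a closed plastic cutter box, 90 (x) by 34 (y) by 34 mm high, blue with a yellow cap; centre 17 mm above its underside; about 0.18 kg. May be absent.
- oilcan_mid (a point): Centre of a green can, 54 mm across, 120 mm high. Leave it.
- spanner_mid (a point): A spanner lying on the bench. Leave it.
- mug_mid (a point): Centre of a blue mug, 76 mm across, 85 mm high. Leave it.

How it is judged:
By the outcome, as a careful person would: the job done as asked, in the order asked, and still so for the second after the job is handed in, with the robot touching nothing.
Of vblock, stepblock, drilledblock, cutterbox only 2 to 4 are there at a start; the rules pass over those that are not, and their reading is None.
At some moment in a run one of vblock, stepblock, drilledblock, cutterbox may be knocked a few centimetres aside while the robot is not near it.
Once in a run the grip may slacken for a moment while it holds something.
It also fails if it takes over 210 s, if anything falls off the work surface, if the arm or the gripper's body presses on something with over 40 N, if the wrist force passes 120 N, or if a joint passes its speed limit or range.

## Robot

A 6-joint arm with a two-finger parallel gripper is mounted at the origin on the work surface. World frame = base frame: x ahead of the robot, y to its left, z up, the work surface at z = 0. Lengths are in mm, angles in degrees, forces in N, time in s.
With the tool pointing down it reaches from about 325 to 775 mm from the base axis. Payload 9.3 kg.
Tool frame: the origin (TCP) lies on the centre line of the jaws, within the pads' length; the fingertips stand 11 mm ahead of it and the grasp point (between the pads) lies 8 mm behind it; z points along the fingers, y is the direction in which the jaws open and shut (so a half turn about z gives the same grasp; the last joint's range is limited). The gripper opens to 85 mm and grips with 20 to 120 N. Pads are 22 mm wide; open, the fingers measure 114 mm over their backs; the gripper's body (76 mm by 85 mm) begins 54 mm behind the grasp point. The pads swing forward as they close: fully open they stand 13 mm farther back than shut.
Start: joints at [61.902, 14.817, 1.232, 76.415, 0, 81.257], TCP at [182.278, 518.914, 242.279] pointing down, gripper open.
Joint ranges: [-174.27, 174.27], [-52.1, 104.24], [-59.71, 78.15], [-110.17, 111.67], [-87.03, 83.33], [-180, 180]. Speed limits (degrees/s): [127.2, 127.2, 159.86, 180, 180, 180].

## Interface

Orientations are given as a 3x3 rotation matrix whose columns are the frame's x, y, z axes.
In Python, from plant import ctrl gives the robot as it stands.
- The arm moves only by the tool step_arm, never from a script. Its argument "increments" is a list of rows, each an object of numbers: "tx", "ty", "tz": the shift along the tool's x, y, z in m; "ax", "ay", "az": the turn, a rotation vector about the tool's x, y, z in degrees. In form: [{"tx": .., "ty": .., "tz": .., "ax": .., "ay": .., "az": ..}, ...]. A call has 1 to 5 rows; each row is the pose to reach, as a shift and turn from the pose commanded when the call began, along the tool's axes at that moment; what a row does not reach only later rows make up. A row lasts 1/10 s, in which the tool goes at most 50 mm and 8.59 degrees, less where a joint would pass 70% of its speed; a pose out of reach is approached as far as the arm can. A call with a gripper value outside its range is refused whole. "claw" is the finger opening in m, from 0 to 0.0854, set as the call begins (left out, the last holds). The fingers move at their own pace and stop on an object; "newtons" is the grip in N (left out, the last holds). Time passes only in rows, so rows that repeat a pose let the fingers close. It gives the time, the measured TCP pose, the force and the opening at its end, in the units of the state.
- ctrl.observe(): the state, without advancing time (a new reading comes with each control period).
- ctrl.camera(name): name is "side" or "top"; returns the picture (480x640x3 uint8, red, green, blue); there is no depth.
- ctrl.get_calibration(name): a dict with "fx", "fy", "cx", "cy" (pixels), "D" ([k1, k2, p1, p2, k3] as OpenCV has them; the pictures are not rectified), "rvec" (rotation vector, rad) and "tvec" (3), from world to camera coordinates, as OpenCV has them. Camera axes: x right, y down, z forward; pixel columns grow to the right and rows downward; lengths in mm; the calibration is good to about 2 mm. A picture is of the moment at which its call begins. get_calibration takes no time and is no camera call.
- ctrl.job_done(): hands the job in, once; it reports no verdict.
Trained networks look in the newest picture that a camera, given by its name, has taken for a name from the list of things; names that differ only in an ending like _2 or _b are one class to them, and where a whole thing is asked for, a point or a joint stands for the part that bears it (a point fixed in the world has none). Each returns a list of dicts, best first, with "p" (0 to 1); they miss things now and then, are a little off and sometimes report something else, mostly with a low value. They report only what shows in the picture. A call takes as long as a camera call.
- ctrl.masks_of(camera, target): "region" (480x640 bool, what is visible of it) and "bbox" ([left, top, width, height] in pixels, round what is visible of it).
The state is a dict: "t": time; "joints": joint angles; "dq": joint speeds; "joint_efforts": joint torques, N m; "tcp_pos": TCP position; "orientation": TCP orientation; "contact_force": force on the tool from outside, world axes, zero at the start; "torque": the same for the moment, N m; "finger_gap": opening from 0.0 (shut) to 1.0 (fully open).
Only numpy, scipy, OpenCV 4.12 (cv2) and the standard library are available. Lean on these libraries where they do the work, as an engineer would, in place of code of your own. Each camera call takes 0.05 s, during which the arm holds its last target. There are 200 camera calls.

## Working session

There is one attempt and no reset: what is moved stays moved. The work goes in short steps, Python scripts to look and compute and a tool call to move; the robot and the scene stay as the last step left them, time stands still between calls to the robot, and variables do not carry over. Pictures are saved under pics/ and viewed, about 12 in all and at most 16, crops included, and the job is handed in when it is done.

Besides the shell and the picture viewer there is one more tool, called after ">>>" by a JSON object that holds its "op" and its "data", one argument or row to a line. step_arm: Moves the arm, as the interface text tells. Its arguments: {"type":"object","properties":{"increments":{"type":"array","items":{"type":"object","properties":{"tx":{"type":"number"},"ty":{"type":"number"},"tz":{"type":"number"},"ax":{"type":"number"},"ay":{"type":"number"},"az":{"type":"number"}}}},"claw":{"type":"number"},"newtons":{"type":"number"}},"required":["increments"]}

```bash
ls; mkdir -p pics; cat > h.py <<'E'
import numpy as np, cv2
from plant import ctrl
def cal(n):
    c=ctrl.get_calibration(n); K=np.array([[c['fx'],0,c['cx']],[0,c['fy'],c['cy']],[0,0,1.]])
    R=cv2.Rodrigues(np.array(c['rvec'],float))[0]; return K,np.array(c['D'],float),R,np.array(c['tvec'],float).ravel()
def ray(n,uv):
    K,D,R,t=cal(n); p=cv2.undistortPoints(np.array(uv,float).reshape(-1,1,2),K,D).reshape(-1,2)
    d=np.c_[p,np.ones(len(p))]@R; return -R.T@t,d
def atz(n,uv,z):
    o,d=ray(n,uv); return o+d*((z-o[2])/d[:,2])[:,None]
def proj(n,P):
    K,D,R,t=cal(n); return cv2.projectPoints(np.array(P,float).reshape(-1,1,3),cv2.Rodrigues(R)[0],t,K,D)[0].reshape(-1,2)
def snap(n,f=None):
    im=ctrl.camera(n)
    if f: cv2.imwrite('pics/'+f,im[:,:,::-1])
    return im
E
python3 - <<'E'
from h import *
for n in('top','side'):
    K,D,R,t=cal(n); print(n,K[0,0],'cam at',-R.T@t,'fwd',R[2])
    snap(n,n+'0.png')
    for k in['vblock','stepblock','drilledblock','cutterbox','lid','lid_handle','release','turn_near','oilcan','mug','spanner']:
        try:
            for r in ctrl.masks_of(n,k+('_mid' if k in('vblock','stepblock','drilledblock','cutterbox','oilcan','mug','spanner') else '_top' if k=='release' else ''))[:2]:
                m=r['region']; v,u=np.nonzero(m)
                print(k,round(r['p'],2),r['bbox'],'c',u.mean().round(1),v.mean().round(1), cv2.minAreaRect(np.c_[u,v].astype(np.float32)))
        except Exception as e: print(k,e)
print(ctrl.observe())
E
```

```text
pics
top 586.0331946191126 cam at [ 292.48142055   25.50104003 1448.27907071] fwd [ 0.16404045 -0.02472963 -0.98614359]
vblock 0.64 [376.7, 250.8, 25.4, 35.3] c 387.4 268.7 ((387.21697998046875, 268.4905700683594), (18.268951416015625, 33.24125289916992), 15.945395469665527)
lid 0.66 [206.4, 163.7, 118.8, 97.0] c 255.2 212.2 ((264.8494567871094, 214.1423797607422), (111.4805679321289, 92.58592224121094), 3.7313973903656006)
lid_handle 0.79 [209.9, 165.4, 111.4, 97.3] c 255.5 212.2 ((264.5965576171875, 213.84136962890625), (112.60968017578125, 92.92790222167969), 4.763641834259033)
release 0.57 [255.5, 262.4, 19.9, 12.1] c 265.8 269.6 ((266.0, 269.5), (13.0, 12.0), 90.0)
turn_near 0.57 [297.0, 233.7, 13.2, 24.1] c 302.2 245.7 ((302.20001220703125, 245.39999389648438), (6.324555397033691, 25.298221588134766), 18.434947967529297)
oilcan 0.94 [349.1, 130.9, 24.3, 31.8] c 361.4 145.6 ((361.74322509765625, 146.04055786132812), (21.86506462097168, 33.37299346923828), 9.462322235107422)
mug 0.6 [140.5, 296.0, 45.9, 37.5] c 165.9 315.7 ((164.65538024902344, 314.93438720703125), (43.0825576782
[... 2532 characters left out ...]
0e+01,
       -3.76127200e-04,  8.12568863e+01]), 'dq': array([-0.03612498, -0.09427186, -0.01446298, -0.0638956 , -0.08990514,
       -0.0241788 ]), 'joint_efforts': array([ 8.54051677e-05, -5.55404878e+01,  3.44734097e+01,  1.48952007e-03,
       -4.48197306e-04,  1.14577054e-05]), 'tcp_pos': array([182.28031498, 518.90557189, 242.3008092 ]), 'orientation': array([[-9.43483424e-01,  3.31419717e-01,  9.76567813e-06],
       [ 3.31419717e-01,  9.43483424e-01,  4.35273812e-06],
       [-7.77117220e-06,  7.34327455e-06, -1.00000000e+00]]), 'contact_force': array([-0.52552283,  1.00438762, -0.49405766]), 'torque': array([-0.02347488, -0.00529207,  0.01042357]), 'finger_gap': 1.0020162705286155}
```

View pics/top0.png

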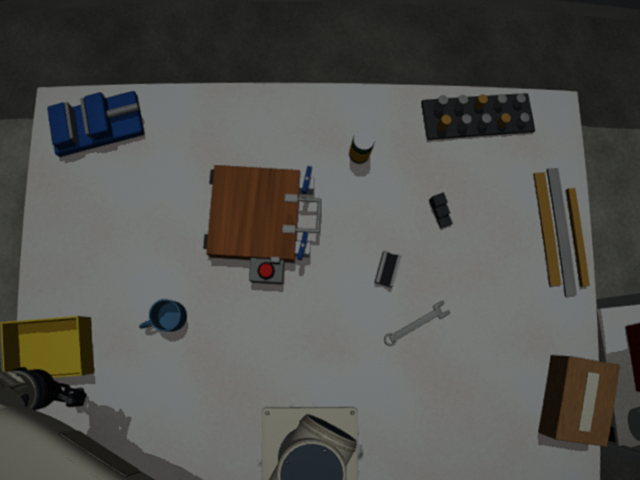

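View pics/side0.png

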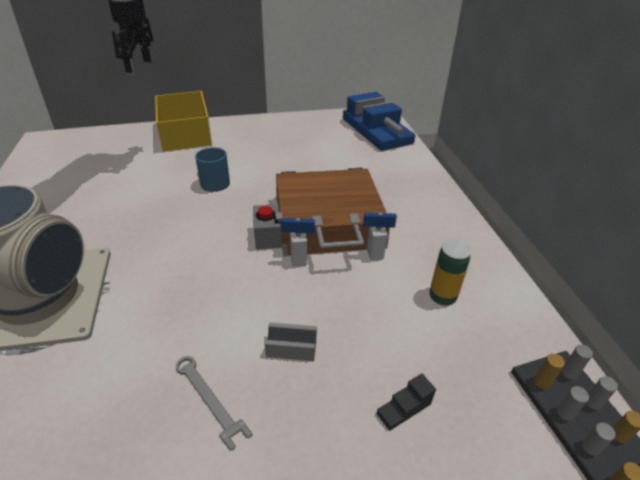

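```bash
cat >> h.py <<'E'
from scipy.optimize import minimize, least_squares
def Rz(a): return np.array([[np.cos(a),-np.sin(a),0],[np.sin(a),np.cos(a),0],[0,0,1]])
def box(x0,x1,y0,y1,z0,z1): return np.array([[x,y,z] for x in(x0,x1) for y in(y0,y1) for z in(z0,z1)],float)
MODEL={'vblock':[box(-40,40,-22,22,0,36)],'stepblock':[box(-40,-14,-16,16,0,44),box(-14,14,-16,16,0,30),box(14,40,-16,16,0,15)]}
S=4
def sil(n,boxes,p,bb):
    im=np.zeros((bb[3]*S,bb[2]*S),np.uint8)
    for b in boxes:
        uv=(proj(n,b@Rz(p[2]).T+[p[0],p[1],p[3] if len(p)>3 else 0])-bb[:2]+.5)*S
        cv2.fillConvexPoly(im,cv2.convexHull((uv*16).astype(np.int32)),1,shift=4)
    return im>0
def fit(masks,boxes,p0,free_z=False):
    D=[]
    for n,m in masks.items():
        v,u=np.nonzero(m); bb=(u.min()-15,v.min()-15,np.ptp(u)+31,np.ptp(v)+31)
        D.append((n,bb,cv2.resize(m[bb[1]:bb[1]+bb[3],bb[0]:bb[0]+bb[2]].astype(np.uint8),None,fx=S,fy=S,interpolation=cv2.INTER_NEAREST)>0))
    def c(q):
        s=0
        for n,bb,m in D:
            a=sil(n,boxes,q,bb); s+=1-(a&m).sum()/(a|m).sum()
        return s/len(D)
    best=None
    for da in np.radians(np.arange(0,180 if len(boxes)==1 else 360,20)):
        q0=np.array([p0[0],p0[1],da]+([0] if free_z else [])); sx=np.vstack([q0]+[q0+np.eye(len(q0))[i]*[15,15,.2,8][i] for i in range(len(q0))])
        r=minimize(c,q0,method='Nelder-Mead',options=dict(initial_simplex=sx,maxiter=120))
        if best is None or r.fun<best.fun: best=r
    return best.x,best.fun
def blob(m,near):
    n,l,s,c=cv2.connectedComponentsWithStats(m.astype(np.uint8)); i=1+np.argmin(np.hypot(*(c[1:]-near).T)+1000*(s[1:,4]<15)); return l==i
def netmask(n,k,near=None):
    r=ctrl.masks_of(n,k+'_mid')
    r=[x for x in r if x['p']>.3]
    return r[0]['region'] if r else None
def dark(im,near,th=75,r=30):
    g=im.max(2); m=np.zeros(g.shape,bool); u,v=map(int,near); m[v-r:v+r,u-r:u+r]=g[v-r:v+r,u-r:u+r]<th
    return blob(m,near)
E
cat > look.py <<'E'
from h import *
t=snap('top','t.png'); s=snap('side','s.png')
mt=dark(t,(441,210)); print('step dark',mt.sum())
ms=netmask('side','stepblock'); print(ms.sum(),dark(s,(406,400),r=40).sum())
p0=atz('side',[(406,402)],15)[0]
for m in ({'top':mt,'side':ms},{'top':mt},{'side':ms}): print('step',fit(m,MODEL['stepblock'],p0,len(m)==2),fit(m,MODEL['stepblock'],p0))
vt=netmask('top','vblock'); vs=netmask('side','vblock'); p0=atz('side',[(291,341)],18)[0]
for m in ({'top':vt,'side':vs},{'top':vt},{'side':vs}): print('v',fit(m,MODEL['vblock'],p0,len(m)==2),fit(m,MODEL['vblock'],p0))
# case
for n,im in(('top',t),('side',s)):
    i=im.astype(int); red=(i[...,0]>110)&(i[...,0]>2*i[...,1])&(i[...,2]<80)
    red=blob(red,(266,270) if n=='top' else (265,212)); v,u=np.nonzero(red); print(n,'red',u.mean(),v.mean(),red.sum(),atz(n,[(u.mean(),v.mean())],74))
    h=cv2.cvtColor(im,cv2.COLOR_RGB2HSV); bl=(h[...,0]>100)&(h[...,0]<130)&(h[...,1]>130)
    for q in((304,245),(308,178)) if n=='top' else((298,226),(380,220)):
        m=blob(bl,q); v,u=np.nonzero(m); print(n,'blue',u.mean(),v.mean(),m.sum(),cv2.minAreaRect(np.c_[u,v].astype(np.float32)),atz(n,[(u.mean(),v.mean())],[103,94][n=='side']))
    br=(h[...,0]<20)&(h[...,1]>90)&(i[...,0]>50); m=blob(br,(255,212) if n=='top' else(329,200)); v,u=np.nonzero(m)
    hull=cv2.convexHull(np.c_[u,v].astype(np.int32)); q=cv2.approxPolyDP(hull,6,True).reshape(-1,2); print(n,'lid',q.tolist()); print(atz(n,q,72).round(0).tolist())
cv2.imwrite('pics/c.png',np.hstack([cv2.resize(t[155:300,195:335,::-1],None,fx=4,fy=4,interpolation=cv2.INTER_CUBIC)]))
E
python3 look.py
```

```text
step dark 531
1713 1569Traceback (most recent call last):
  File "look.py", line 6, in <module>
    for m in ({'top':mt,'side':ms},{'top':mt},{'side':ms}): print('step',fit(m,MODEL['stepblock'],p0,len(m)==2),fit(m,MODEL['stepblock'],p0))
                                                                         ~~~^^^^^^^^^^^^^^^^^^^^^^^^^^^^^^^^^^^
  File "h.py", line 41, in fit
    r=minimize(c,q0,method='Nelder-Mead',options=dict(initial_simplex=sx,maxiter=120))
    res = _minimize_neldermead(fun, x0, args, callback, bounds=bounds,
                               **options)
    fsim[k] = func(sim[k])
              ~~~~^^^^^^^^
    fx = function(np.copy(x), *(wrapper_args + args))
  File "h.py", line 36, in c
    a=sil(n,boxes,q,bb); s+=1-(a&m).sum()/(a|m).sum()
  File "h.py", line 25, in sil
    uv=(proj(n,b@Rz(p[2]).T+[p[0],p[1],p[3] if len(p)>3 else 0])-bb[:2]+.5)*S
        ~~~~^^^^^^^^^^^^^^^^^^^^^^^^^^^^^^^^^^^^^^^^^^^^^^^^^^^^
  File "h.py", line 12, in proj
    K,D,R,t=cal(n); return cv2.projectPoints(np.array(P,float).reshape(-1,1,3),cv2.Rodrigues(R)[0],t,K,D)[0].reshape(-1,2)
            ~~~^^^
  File "h.py", line 4, in cal
    c=ctrl.get_calibration(n); K=np.array([[c['fx'],0,c['cx']],[0,c['fy'],c['cy']],[0,0,1.]])
ValueError: time passes only in moves, steps and waits
```

```bash
sed -i 's/^def cal(n)/import functools\n@functools.cache\ndef cal(n)/' h.py; python3 look.py
```

```text
step dark 531
1716 1567
step (array([ 598.15376286, -331.40150324,    3.49896512,   -2.54770728]), np.float64(0.08371800199283669)) (array([ 598.21189048, -331.50972165,    3.49771552]), np.float64(0.09282950604733237))
step (array([ 596.09194179, -330.88255627,    3.49349152]), np.float64(0.04825521133248878)) (array([ 596.09194179, -330.88255627,    3.49349152]), np.float64(0.04825521133248878))
step (array([ 600.97809244, -331.26836214,    3.51533058]), np.float64(0.0345711539146224)) (array([ 600.97809244, -331.26836214,    3.51533058]), np.float64(0.0345711539146224))
v (array([ 4.52445977e+02, -1.90099366e+02,  2.86623669e+00,  9.99377396e-02]), np.float64(0.09108707076111017)) (array([ 4.52124621e+02, -1.90074735e+02, -2.78956092e-01]), np.float64(0.09116581447684036))
v (array([ 448.36024121, -188.99447441,    2.87492106]), np.float64(0.07841514984372122)) (array([ 448.36024121, -188.99447441,    2.87492106]), np.float64(0.07841514984372122))
v (array([ 453.64847853, -190.07773221,    2.84592841]), np.float64(0.03644920814868258)) (array([ 453.64847853, -190.07773221,    2.84592841]), np.float64(0.03644920814868258))Traceback (most recent call last):
  File "look.py", line 12, in <module>
    red=blob(red,(266,270) if n=='top' else (265,212)); v,u=np.nonzero(red); print(n,'red',u.mean(),v.mean(),red.sum(),atz(n,[(u.mean(),v.mean())],74))
  File "h.py", line 47, in blob
    n,l,s,c=cv2.connectedComponentsWithStats(m.astype(np.uint8)); i=1+np.argmin(np.hypot(*(c[1:]-near).T)+1000*(s[1:,4]<15)); return l==i
                                                                      ~~~~~~~~~^^^^^^^^^^^^^^^^^^^^^^^^^^^^^^^^^^^^^^^^^^^^^
    return _wrapfunc(a, 'argmin', axis=axis, out=out, **kwds)
    return bound(*args, **kwds)
ValueError: attempt to get argmin of an empty sequence
```

```bash
cat > look2.py <<'E'
from h import *
t=cv2.imread('pics/t.png')[...,::-1]; s=cv2.imread('pics/s.png')[...,::-1]
for n,im in(('top',t),('side',s)):
    i=im.astype(int); h=cv2.cvtColor(np.ascontiguousarray(im),cv2.COLOR_RGB2HSV)
    q=(266,270) if n=='top' else (265,212); print(im[q[1],q[0]],h[q[1],q[0]])
    red=((h[...,0]<6)|(h[...,0]>172))&(h[...,1]>170)&(i[...,0]>60)
    red=blob(red,q); v,u=np.nonzero(red); print(n,'red',u.mean(),v.mean(),red.sum(),atz(n,[(u.mean(),v.mean())],[74,72][n=='side']))
    bl=(h[...,0]>100)&(h[...,0]<130)&(h[...,1]>120)
    for q in((304,245),(308,178)) if n=='top' else((298,226),(380,220)):
        m=blob(bl,q); v,u=np.nonzero(m); print(n,'blue',u.mean(),v.mean(),m.sum(),cv2.minAreaRect(np.c_[u,v].astype(np.float32)),atz(n,[(u.mean(),v.mean())],[103,94][n=='side']))
    br=(h[...,0]<20)&(h[...,1]>90)&(i[...,0]>50); m=blob(br,(255,212) if n=='top' else(329,200)); v,u=np.nonzero(m)
    hull=cv2.convexHull(np.c_[u,v].astype(np.int32)); q=cv2.approxPolyDP(hull,6,True).reshape(-1,2); print(n,'lid',q.tolist()); print(atz(n,q,72).round(0).tolist())
cv2.imwrite('pics/c.png',np.hstack([cv2.resize(t[155:295,197:330,::-1],None,fx=3,fy=3,interpolation=cv2.INTER_CUBIC),cv2.resize(s[160:300,250:400,::-1],None,fx=2.6,fy=3,interpolation=cv2.INTER_CUBIC)]))
E
python3 look2.py
```

```text
[105  19  15] [  1 219 105]
top red 265.4029850746269 269.84328358208955 134 [[439.73610978 106.00451818  74.        ]]
top blue 304.1190476190476 237.5952380952381 42 ((304.0945739746094, 237.43243408203125), (3.6167776584625244, 11.014732360839844), 9.462322235107422) [[512.26542225  15.20459247 103.        ]]
top blue 308.1578947368421 171.5 38 ((308.1922912597656, 171.53846740722656), (3.7262067794799805, 9.60969066619873), 11.309932708740234) [[671.39984087   6.01903623 103.        ]]
top lid [[299, 171], [293, 258], [207, 253], [215, 165]]
[[681.0, 28.0, 72.0], [468.0, 41.0, 72.0], [479.0, 246.0, 72.0], [696.0, 233.0, 72.0]]
[142  31  30] [  0 201 142]
side red 265.0875912408759 212.08759124087592 137 [[444.56907709  99.43750371  72.        ]]
side blue 297.49748743718595 225.41959798994975 398 ((297.5, 225.5), (13.0, 31.0), 90.0) [[498.65139861  16.27798223  94.        ]]
side blue 379.05833333333334 219.73055555555555 360 ((379.06109619140625, 219.7172088623047), (29.870914459228516, 12.652329444885254), 2.726310968399048) [[657.48520062   6.46435982  94.        ]]
side lid [[365, 248], [308, 252], [280, 211], [277, 174], [366, 169], [384, 211]]
[[616.0, -45.0, 72.0], [509.0, -38.0, 72.0], [475.0, 98.0, 72.0], [487.0, 243.0, 72.0], [698.0, 230.0, 72.0], [688.0, 61.0, 72.0]]
```

View pics/c.png

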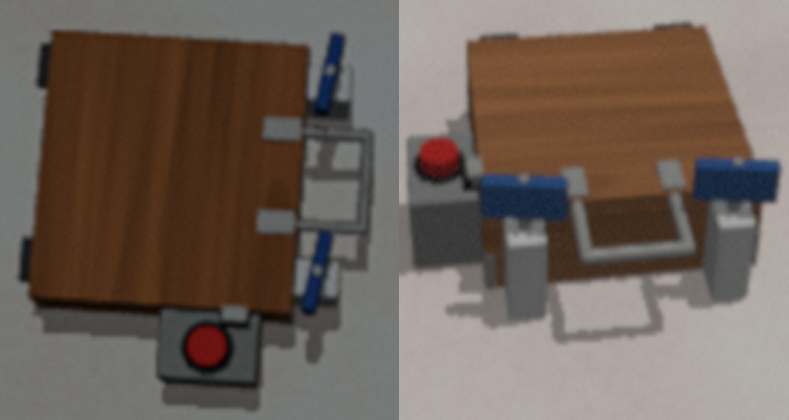

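```bash
cat > fitc.py <<'E'
from h import *
L=[((-110,105,72),'top',(207.3,254.3)),((110,105,72),'top',(214.3,165.3)),((110,-105,72),'top',(299.7,170.7)),((-110,-105,72),'top',(294.7,261)),
((38,-157,68),'top',(320.7,199)),((-38,-157,68),'top',(317.3,231.7)),((-80,-123,106),'top',(302.5,245.3)),((80,-123,106),'top',(306.7,179.3)),
((-110,105,72),'side',(276.5,173.7)),((110,105,72),'side',(368.5,169.3)),((-35,-157,66),'side',(321.5,245.3)),((35,-157,66),'side',(361.9,242.3)),((-80,-123,91),'side',(298,226)),((80,-123,91),'side',(380,220))]
def res(q,cams=('top','side')):
    out=[]
    for P,n,uv in L:
        if n in cams: out.append((proj(n,Rz(q[2])@P+[q[0],q[1],0])[0]-uv))
    return np.concatenate(out)
for cams in(('top','side'),('top',),('side',)):
    r=least_squares(res,[580,130,0.],args=(cams,),loss='soft_l1'); print(cams,r.x,np.abs(r.fun).max().round(2)); 
    if len(cams)==2: q=r.x; print(r.fun.reshape(-1,2).round(1).tolist())
    for n,uv in(('top',(265.7,269.9)),('side',(265.4,210.7))): print(' button',n,atz(n,[uv],74),Rz(-r.x[2])@(atz(n,[uv],74)[0]-[r.x[0],r.x[1],0]))
for n,ends in(('top',((299.7,258.7),(305.3,232))),('top',((303.7,191.7),(309.7,167)))):
    e=atz(n,ends,106); d=e[1]-e[0]; print('turn',np.linalg.norm(d),np.arctan2(d[1],d[0])-q[2])
np.save('case.npy',q)
for k,P in dict(handle=(0,-157,66),near=(-80,-123,97),far=(80,-123,97),floor=(0,0,6),button=(-138,0,74)).items(): print(k,(Rz(q[2])@P+[q[0],q[1],0]).round(1))
E
python3 fitc.py
```

```text
('top', 'side') [ 5.82798663e+02  1.36082847e+02 -5.73665849e-02] 4.13
[[-1.0, -1.1], [0.0, -1.4], [0.5, -1.8], [-0.2, -2.4], [-0.8, 0.3], [0.8, -1.4], [0.5, -0.9], [0.3, -1.7], [-3.3, -0.3], [-2.7, -1.2], [0.1, 0.7], [-4.1, 0.8], [-2.1, 0.3], [-2.4, 0.4]]
 button top [[439.60454682 105.30315859  74.        ]] [-141.19380341  -38.93910847   74.        ]
 button side [[445.53149227 101.38759062  74.        ]] [-135.05210827  -42.50841313   74.        ]
('top',) [ 5.79395675e+02  1.36186517e+02 -5.59647323e-02] 1.63
 button top [[439.60454682 105.30315859  74.        ]] [-137.844792    -38.65429648   74.        ]
 button side [[445.53149227 101.38759062  74.        ]] [-131.70810653  -42.23220738   74.        ]
('side',) [ 5.88544759e+02  1.36018912e+02 -6.78494728e-02] 2.2
 button top [[439.60454682 105.30315859  74.        ]] [-146.5150673   -40.74284319   74.        ]
 button side [[445.53149227 101.38759062  74.        ]] [-140.33629368  -44.24757021   74.        ]
turn 63.85891703599787 -0.14453458661792695
turn 62.05710178714257 -0.1712949625156518
handle [573.8 -20.7  66. ]
near [495.9  17.9  97. ]
far [655.6   8.7  97. ]
floor [582.8 136.1   6. ]
button [445. 144.  74.]
```

```bash
cat >> h.py <<'E'
from scipy.spatial.transform import Rotation as Ro
def down(yaw_y):  # tool down, tool y axis at world angle (deg)
    a=np.radians(yaw_y); y=np.array([np.cos(a),np.sin(a),0]); z=np.array([0,0,-1.]); return np.c_[np.cross(y,z),y,z]
def plan(wps,start=None):
    """wps: list of (xyz world, tool-y yaw deg or R). prints one call target per waypoint; last rotation frames chained"""
    if start is None: o=ctrl.observe(); p,R=o['tcp_pos'],o['orientation']; print('t',round(o['t'],1),'tcp',p.round(1),'F',o['contact_force'].round(1),'gap',round(o['finger_gap'],3))
    else: p,R=start
    for q,y in wps:
        q=np.array(q,float); T=down(y) if np.isscalar(y) else y
        d=R.T@(q-p)/1000; rv=Ro.from_matrix(R.T@T).as_rotvec(degrees=True)
        print(q.round(0),'t',d.round(4),'len',np.linalg.norm(d).round(3),'a',rv.round(2)); p,R=q,T
try: Q=np.load('case.npy')
except Exception: Q=None
def C(x,y,z): return Rz(Q[2])@[x,y,z]+[Q[0],Q[1],0]
YC=90+np.degrees(Q[2]) if Q is not None else 0
E
python3 - <<'E'
from h import *
h=C(0,-157,66)
plan([((300,357,242),YC),((430,180,242),YC),((h[0],h[1],200),YC),((h[0],h[1],110),YC),((h[0],h[1],58),YC)])
E
```

```text
t 1.6 tcp [182.3 518.9 242.3] F [-0.2 -0.1  0.5] gap 0.998
[300. 357. 242.] t [-0.1647 -0.1138  0.0003] len 0.2 a [ -0.    -0.   -16.07]
[430. 180. 242.] t [-0.1399 -0.1693  0.    ] len 0.22 a [0. 0. 0.]
[574. -21. 200.] t [-0.1551 -0.1921  0.042 ] len 0.25 a [0. 0. 0.]
[574. -21. 110.] t [0.   0.   0.09] len 0.09 a [0. 0. 0.]
[574. -21.  58.] t [0.    0.    0.052] len 0.052 a [0. 0. 0.]
```

>>> {"op": "step_arm", "data": {
  "increments": [
    {"tx": -0.165,"ty": -0.114,"tz": 0,"az": -16.07},
    {"tx": -0.165,"ty": -0.114,"tz": 0,"az": -16.07},
    {"tx": -0.165,"ty": -0.114,"tz": 0,"az": -16.07},
    {"tx": -0.165,"ty": -0.114,"tz": 0,"az": -16.07},
    {"tx": -0.165,"ty": -0.114,"tz": 0,"az": -16.07}
  ],
  "claw": 0.034,
  "newtons": 40
}}

```text
invalid input at $.increments[0]: expected keys tx, ty, tz, ax, ay, az
```

>>> {"op": "step_arm", "data": {
  "increments": [
    {"tx": -0.14,"ty": -0.169,"tz": 0},
    {"tx": -0.14,"ty": -0.169,"tz": 0},
    {"tx": -0.14,"ty": -0.169,"tz": 0},
    {"tx": -0.14,"ty": -0.169,"tz": 0},
    {"tx": -0.14,"ty": -0.169,"tz": 0}
  ]
}}

```text
invalid input at $.increments[0]: expected keys tx, ty, tz, ax, ay, az
```

>>> {"op": "step_arm", "data": {
  "increments": [
    {"tx": -0.155,"ty": -0.192,"tz": 0.042},
    {"tx": -0.155,"ty": -0.192,"tz": 0.042},
    {"tx": -0.155,"ty": -0.192,"tz": 0.042},
    {"tx": -0.155,"ty": -0.192,"tz": 0.042},
    {"tx": -0.155,"ty": -0.192,"tz": 0.042}
  ]
}}

```text
invalid input at $.increments[0]: expected keys tx, ty, tz, ax, ay, az
```

>>> {"op": "step_arm", "data": {
  "increments": [
    {"tz": 0.03},
    {"tz": 0.06},
    {"tz": 0.09},
    {"tz": 0.09},
    {"tz": 0.09}
  ]
}}

```text
invalid input at $.increments[0]: expected keys tx, ty, tz, ax, ay, az
```

```bash
python3 - <<'E'
from h import *
plan([(C(0,-157,58),YC)])
t=snap('top','t1.png'); s=snap('side','s1.png')
def up(im,c,r,f): 
    u,v=map(int,c); return cv2.resize(im[v-r:v+r,u-r:u+r,::-1],None,fx=f,fy=f,interpolation=cv2.INTER_CUBIC)
p=ctrl.observe()['tcp_pos']; out=[]
for n,im in(('top',t),('side',s)):
    c=proj(n,[p])[0]; print(n,c); out.append(up(im,c,50,4))
cv2.imwrite('pics/h1.png',np.hstack(out))
E
```

```text
t 1.6 tcp [182.3 518.9 242.3] F [-0.2 -0.1  0.5] gap 0.998
[574. -21.  58.] t [-0.5482 -0.3793  0.1843] len 0.692 a [ -0.    -0.   -16.07]
top [ 62.38758153 382.58044876]
side [138.35170797  68.91844101]
```

View pics/h1.png

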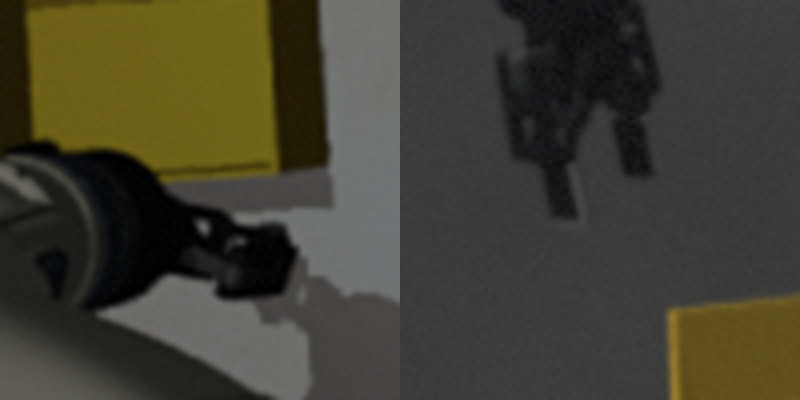

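>>> {"op": "step_arm", "data": {
  "increments": [
    {"tx": -0.165,"ty": -0.114,"tz": 0,"ax": 0,"ay": 0,"az": -16.07},
    {"tx": -0.165,"ty": -0.114,"tz": 0,"ax": 0,"ay": 0,"az": -16.07},
    {"tx": -0.165,"ty": -0.114,"tz": 0,"ax": 0,"ay": 0,"az": -16.07},
    {"tx": -0.165,"ty": -0.114,"tz": 0,"ax": 0,"ay": 0,"az": -16.07},
    {"tx": -0.165,"ty": -0.114,"tz": 0,"ax": 0,"ay": 0,"az": -16.07}
  ],
  "claw": 0.034,
  "newtons": 40
}}

```text
t: 2.2
tcp_pos: [302.4, 353.4, 242.5]
orientation: [[-0.998, 0.062, 0.001], [0.062, 0.998, -0.001], [-0.001, -0.001, -1.0]]
contact_force: [0.0, 0.7, -0.2]
finger_gap: 0.395
```

>>> {"op": "step_arm", "data": {
  "increments": [
    {"tx": -0.14,"ty": -0.169,"tz": 0,"ax": 0,"ay": 0,"az": 0},
    {"tx": -0.14,"ty": -0.169,"tz": 0,"ax": 0,"ay": 0,"az": 0},
    {"tx": -0.14,"ty": -0.169,"tz": 0,"ax": 0,"ay": 0,"az": 0},
    {"tx": -0.14,"ty": -0.169,"tz": 0,"ax": 0,"ay": 0,"az": 0},
    {"tx": -0.14,"ty": -0.169,"tz": 0,"ax": 0,"ay": 0,"az": 0}
  ]
}}

```text
t: 2.7
tcp_pos: [432.2, 177.3, 242.2]
orientation: [[-0.998, 0.06, 0.001], [0.06, 0.998, -0.0], [-0.001, -0.0, -1.0]]
contact_force: [0.5, 0.5, -0.3]
finger_gap: 0.397
```

>>> {"op": "step_arm", "data": {
  "increments": [
    {"tx": -0.155,"ty": -0.192,"tz": 0.042,"ax": 0,"ay": 0,"az": 0},
    {"tx": -0.155,"ty": -0.192,"tz": 0.042,"ax": 0,"ay": 0,"az": 0},
    {"tx": -0.155,"ty": -0.192,"tz": 0.042,"ax": 0,"ay": 0,"az": 0},
    {"tx": -0.155,"ty": -0.192,"tz": 0.042,"ax": 0,"ay": 0,"az": 0},
    {"tx": -0.155,"ty": -0.192,"tz": 0.042,"ax": 0,"ay": 0,"az": 0}
  ]
}}

```text
t: 3.2
tcp_pos: [574.9, -21.8, 200.0]
orientation: [[-0.998, 0.057, 0.0], [0.057, 0.998, 0.0], [-0.0, 0.0, -1.0]]
contact_force: [1.4, 1.0, 0.8]
finger_gap: 0.399
```

```bash
cat > crop.py <<'E'
from h import *
import sys
def up(im,c,r,f): 
    u,v=map(int,c); return cv2.resize(im[max(v-r,0):v+r,max(u-r,0):u+r,::-1],None,fx=f,fy=f,interpolation=cv2.INTER_CUBIC)
def tcpview(name,off=(0,0,0),r=50):
    p=ctrl.observe()['tcp_pos']+np.array(off); out=[]
    for n in('top','side'):
        im=snap(n); c=proj(n,[p])[0]; print(n,'tcp px',c); out.append(up(im,c,r,400/(2*r)))
    cv2.imwrite('pics/'+name,np.hstack([cv2.resize(o,(400,400)) for o in out]))
if __name__=='__main__':
    plan([(C(0,-157,58),YC)]); tcpview(sys.argv[1])
E
python3 crop.py h2.png
```

```text
t 3.2 tcp [574.9 -21.8 200. ] F [1.4 1.  0.8] gap 0.399
[574. -21.  58.] t [0.0012 0.0011 0.142 ] len 0.142 a [0.01 0.02 0.01]
top tcp px [321.51340317 202.17013658]
side tcp px [344.37988212 185.43213923]
```

View pics/h2.png

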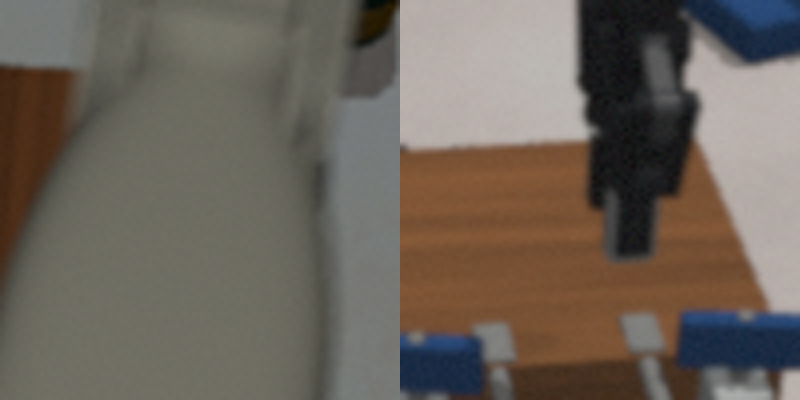

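>>> {"op": "step_arm", "data": {
  "increments": [
    {"tx": 0.003,"ty": 0.001,"tz": 0.04,"ax": 0,"ay": 0,"az": 0},
    {"tx": 0.003,"ty": 0.001,"tz": 0.075,"ax": 0,"ay": 0,"az": 0},
    {"tx": 0.003,"ty": 0.001,"tz": 0.09,"ax": 0,"ay": 0,"az": 0},
    {"tx": 0.003,"ty": 0.001,"tz": 0.1,"ax": 0,"ay": 0,"az": 0},
    {"tx": 0.003,"ty": 0.001,"tz": 0.11,"ax": 0,"ay": 0,"az": 0}
  ]
}}

```text
t: 3.8
tcp_pos: [571.2, -18.7, 90.2]
orientation: [[-0.998, 0.057, 0.001], [0.057, 0.998, 0.0], [-0.001, 0.0, -1.0]]
contact_force: [0.4, 0.6, 0.2]
finger_gap: 0.4
```

>>> {"op": "step_arm", "data": {
  "increments": [
    {"tx": 0,"ty": 0,"tz": 0.008,"ax": 0,"ay": 0,"az": 0},
    {"tx": 0,"ty": 0,"tz": 0.016,"ax": 0,"ay": 0,"az": 0},
    {"tx": 0,"ty": 0,"tz": 0.024,"ax": 0,"ay": 0,"az": 0},
    {"tx": 0,"ty": 0,"tz": 0.032,"ax": 0,"ay": 0,"az": 0},
    {"tx": 0,"ty": 0,"tz": 0.032,"ax": 0,"ay": 0,"az": 0}
  ]
}}

```text
t: 4.3
tcp_pos: [570.4, -19.2, 57.3]
orientation: [[-0.998, 0.057, -0.001], [0.057, 0.998, 0.0], [0.001, 0.0, -1.0]]
contact_force: [0.1, -0.2, -0.7]
finger_gap: 0.393
```

>>> {"op": "step_arm", "data": {
  "increments": [
    {"tx": 0,"ty": 0,"tz": 0,"ax": 0,"ay": 0,"az": 0},
    {"tx": 0,"ty": 0,"tz": 0,"ax": 0,"ay": 0,"az": 0},
    {"tx": 0,"ty": 0,"tz": 0,"ax": 0,"ay": 0,"az": 0},
    {"tx": 0,"ty": 0,"tz": 0,"ax": 0,"ay": 0,"az": 0},
    {"tx": 0,"ty": 0,"tz": 0,"ax": 0,"ay": 0,"az": 0}
  ],
  "claw": 0,
  "newtons": 25
}}

```text
t: 4.8
tcp_pos: [571.0, -20.4, 58.7]
orientation: [[-0.998, 0.058, 0.0], [0.058, 0.998, -0.002], [-0.0, -0.002, -1.0]]
contact_force: [-1.1, -4.9, -1.9]
finger_gap: 0.103
```

```bash
python3 - <<'E'
import numpy as np
np.save('case.npy',[580.,136.,-0.0575])
E
python3 crop.py h3.png
```

```text
t 4.8 tcp [571.  -20.4  58.7] F [-1.1 -4.9 -1.9] gap 0.103
[571. -21.  58.] t [ 0.     -0.0003  0.0007] len 0.001 a [-0.13  0.02 -0.05]
top tcp px [318.75957385 216.62957687]
side tcp px [338.16035179 247.53591821]
```

View pics/h3.png

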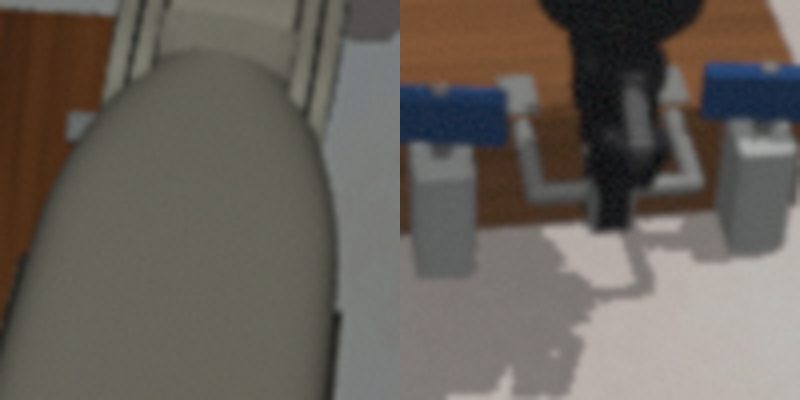

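>>> {"op": "step_arm", "data": {
  "increments": [
    {"tx": 0,"ty": 0,"tz": -0.002,"ax": 0,"ay": 0,"az": 0},
    {"tx": 0,"ty": 0,"tz": -0.005,"ax": 0,"ay": 0,"az": 0},
    {"tx": 0,"ty": 0,"tz": -0.007,"ax": 0,"ay": 0,"az": 0},
    {"tx": 0,"ty": 0,"tz": -0.009,"ax": 0,"ay": 0,"az": 0},
    {"tx": 0,"ty": 0,"tz": -0.009,"ax": 0,"ay": 0,"az": 0}
  ]
}}

```text
t: 5.4
tcp_pos: [571.0, -20.3, 67.8]
orientation: [[-0.998, 0.058, 0.0], [0.058, 0.998, -0.002], [-0.001, -0.002, -1.0]]
contact_force: [-0.9, -4.9, 0.7]
finger_gap: 0.105
```

>>> {"op": "step_arm", "data": {
  "increments": [
    {"tx": 0,"ty": 0,"tz": -0.004,"ax": 0,"ay": 0,"az": 0},
    {"tx": 0,"ty": 0.001,"tz": -0.008,"ax": 0,"ay": 0,"az": 0},
    {"tx": 0,"ty": 0.001,"tz": -0.012,"ax": 0,"ay": 0,"az": 0},
    {"tx": 0,"ty": 0.001,"tz": -0.016,"ax": 0,"ay": 0,"az": 0},
    {"tx": 0,"ty": 0.001,"tz": -0.016,"ax": 0,"ay": 0,"az": 0}
  ]
}}

```text
t: 5.9
tcp_pos: [571.1, -19.2, 84.2]
orientation: [[-0.998, 0.058, 0.001], [0.058, 0.998, -0.002], [-0.001, -0.002, -1.0]]
contact_force: [-1.7, -4.9, 0.8]
finger_gap: 0.107
```

```bash
python3 crop.py h4.png
```

```text
t 5.9 tcp [571.1 -19.2  84.2] F [-1.7 -4.9  0.8] gap 0.107
[571. -21.  58.] t [ 0.0001 -0.0015  0.0262] len 0.026 a [-0.12  0.04 -0.04]
top tcp px [318.60873615 214.47270117]
side tcp px [338.70277867 236.86009788]
```

View pics/h4.png

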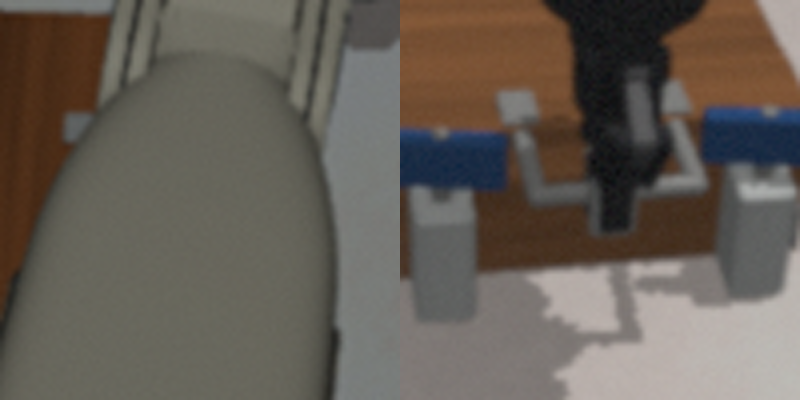

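```bash
python3 - <<'E'
import numpy as np
f=lambda t:np.array([262*(1-np.cos(t)),-262*np.sin(t)])
t=.0975
for c in range(4):
    print([tuple(((f(t+.089*k)-f(t))/1000).round(4)) for k in range(1,6)]); t+=.445
print(t)
E
```

```text
[(np.float64(0.0033), np.float64(-0.0231)), (np.float64(0.0086), np.float64(-0.0458)), (np.float64(0.016), np.float64(-0.0679)), (np.float64(0.0252), np.float64(-0.0893)), (np.float64(0.0364), np.float64(-0.1098))]
[(np.float64(0.0129), np.float64(-0.0194)), (np.float64(0.0275), np.float64(-0.0376)), (np.float64(0.0436), np.float64(-0.0544)), (np.float64(0.0612), np.float64(-0.0697)), (np.float64(0.0801), np.float64(-0.0834))]
[(np.float64(0.02), np.float64(-0.012)), (np.float64(0.041), np.float64(-0.0221)), (np.float64(0.0628), np.float64(-0.0303)), (np.float64(0.0853), np.float64(-0.0366)), (np.float64(0.1082), np.float64(-0.0408))]
[(np.float64(0.0232), np.float64(-0.0022)), (np.float64(0.0465), np.float64(-0.0023)), (np.float64(0.0697), np.float64(-0.0003)), (np.float64(0.0927), np.float64(0.0037)), (np.float64(0.1152), np.float64(0.0097))]
1.8775000000000002
```

>>> {"op": "step_arm", "data": {
  "increments": [
    {"tx": 0,"ty": 0.0033,"tz": -0.0231,"ax": 0,"ay": 0,"az": 0},
    {"tx": 0,"ty": 0.0086,"tz": -0.0458,"ax": 0,"ay": 0,"az": 0},
    {"tx": 0,"ty": 0.016,"tz": -0.0679,"ax": 0,"ay": 0,"az": 0},
    {"tx": 0,"ty": 0.0252,"tz": -0.0893,"ax": 0,"ay": 0,"az": 0},
    {"tx": 0,"ty": 0.0364,"tz": -0.1098,"ax": 0,"ay": 0,"az": 0}
  ]
}}

```text
t: 6.5
tcp_pos: [573.2, 16.3, 194.9]
orientation: [[-0.998, 0.059, 0.001], [0.059, 0.998, -0.004], [-0.001, -0.004, -1.0]]
contact_force: [1.6, -8.4, 0.7]
finger_gap: 0.098
```

>>> {"op": "step_arm", "data": {
  "increments": [
    {"tx": 0,"ty": 0.0129,"tz": -0.0194,"ax": 0,"ay": 0,"az": 0},
    {"tx": 0,"ty": 0.0275,"tz": -0.0376,"ax": 0,"ay": 0,"az": 0},
    {"tx": 0,"ty": 0.0436,"tz": -0.0544,"ax": 0,"ay": 0,"az": 0},
    {"tx": 0,"ty": 0.0612,"tz": -0.0697,"ax": 0,"ay": 0,"az": 0},
    {"tx": 0,"ty": 0.0801,"tz": -0.0834,"ax": 0,"ay": 0,"az": 0}
  ]
}}

```text
t: 7.0
tcp_pos: [578.1, 95.9, 280.2]
orientation: [[-0.998, 0.06, 0.005], [0.06, 0.998, -0.005], [-0.005, -0.005, -1.0]]
contact_force: [-0.7, -6.9, 5.4]
finger_gap: 0.103
```

>>> {"op": "step_arm", "data": {
  "increments": [
    {"tx": 0,"ty": 0.02,"tz": -0.012,"ax": 0,"ay": 0,"az": 0},
    {"tx": 0,"ty": 0.041,"tz": -0.0221,"ax": 0,"ay": 0,"az": 0},
    {"tx": 0,"ty": 0.0628,"tz": -0.0303,"ax": 0,"ay": 0,"az": 0},
    {"tx": 0,"ty": 0.0853,"tz": -0.0366,"ax": 0,"ay": 0,"az": 0},
    {"tx": 0,"ty": 0.1082,"tz": -0.0408,"ax": 0,"ay": 0,"az": 0}
  ]
}}

```text
t: 7.5
tcp_pos: [584.6, 206.2, 319.7]
orientation: [[-0.998, 0.058, 0.005], [0.058, 0.998, -0.001], [-0.005, -0.0, -1.0]]
contact_force: [5.8, -3.5, 3.4]
finger_gap: 0.104
```

>>> {"op": "step_arm", "data": {
  "increments": [
    {"tx": 0,"ty": 0.0232,"tz": -0.0022,"ax": 0,"ay": 0,"az": 0},
    {"tx": 0,"ty": 0.0465,"tz": -0.0023,"ax": 0,"ay": 0,"az": 0},
    {"tx": 0,"ty": 0.0697,"tz": -0.0003,"ax": 0,"ay": 0,"az": 0},
    {"tx": 0,"ty": 0.0927,"tz": 0.0037,"ax": 0,"ay": 0,"az": 0},
    {"tx": 0,"ty": 0.1152,"tz": 0.0097,"ax": 0,"ay": 0,"az": 0}
  ]
}}

```text
t: 8.0
tcp_pos: [591.3, 321.7, 308.8]
orientation: [[-0.998, 0.058, 0.003], [0.058, 0.998, 0.0], [-0.003, 0.0, -1.0]]
contact_force: [5.3, -1.7, 2.1]
finger_gap: 0.103
```

```bash
python3 crop.py h5.png; python3 -c "
from h import *
snap('side','s2.png')"
```

```text
t 8.0 tcp [591.3 321.7 308.8] F [ 5.3 -1.7  2.1] gap 0.103
[571. -21.  58.] t [ 0.0013 -0.3431  0.2507] len 0.425 a [ 0.01  0.2  -0.02]
top tcp px [153.38887152 182.0045739 ]
side tcp px [316.05322496  57.61838345]
```

View pics/s2.png

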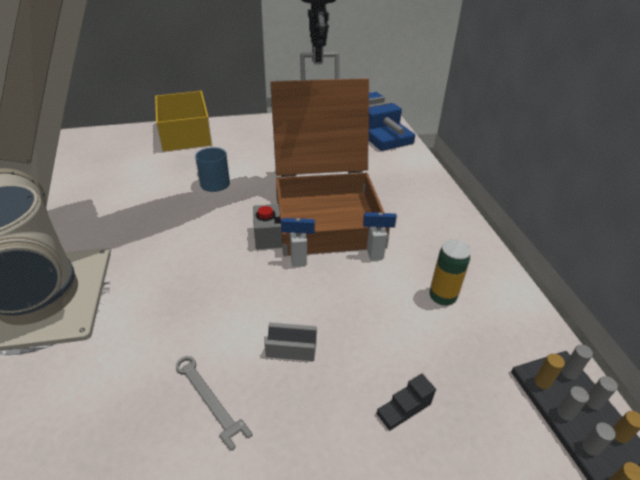

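>>> {"op": "step_arm", "data": {
  "increments": [
    {"tx": 0,"ty": 0,"tz": 0,"ax": 0,"ay": 0,"az": 0},
    {"tx": 0,"ty": 0,"tz": 0,"ax": 0,"ay": 0,"az": 0},
    {"tx": 0,"ty": 0,"tz": 0,"ax": 0,"ay": 0,"az": 0},
    {"tx": 0,"ty": 0,"tz": -0.02,"ax": 0,"ay": 0,"az": 0},
    {"tx": 0,"ty": 0,"tz": -0.06,"ax": 0,"ay": 0,"az": 0}
  ],
  "claw": 0.04
}}

```text
t: 8.65
tcp_pos: [589.7, 320.6, 365.7]
orientation: [[-0.998, 0.058, -0.005], [0.058, 0.998, -0.002], [0.005, -0.002, -1.0]]
contact_force: [1.4, -0.7, 0.9]
finger_gap: 0.465
```

```bash
python3 - <<'E'
from h import *
v=(448,-189.5); s=(603,-328)
plan([((548,150,350),YC),((500,-50,250),YC),((*v,150),74.),((*v,60),74.),((*v,16),74.)])
E
```

```text
t 8.7 tcp [589.7 320.6 365.7] F [ 1.4 -0.7  0.9] gap 0.465
[548. 150. 350.] t [ 0.0317 -0.1726  0.0163] len 0.176 a [-0.13 -0.3  -0.01]
[500. -50. 250.] t [ 0.0364 -0.2024  0.1   ] len 0.229 a [0. 0. 0.]
[ 448. -190.  150.] t [ 0.0439 -0.1423  0.1   ] len 0.179 a [ 0.    0.   12.71]
[ 448. -190.   60.] t [0.   0.   0.09] len 0.09 a [0. 0. 0.]
[ 448. -190.   16.] t [0.    0.    0.044] len 0.044 a [0. 0. 0.]
```

>>> {"op": "step_arm", "data": {
  "increments": [
    {"tx": 0.008,"ty": -0.043,"tz": 0.003,"ax": 0,"ay": 0,"az": 0},
    {"tx": 0.016,"ty": -0.086,"tz": 0.006,"ax": 0,"ay": 0,"az": 0},
    {"tx": 0.024,"ty": -0.129,"tz": 0.011,"ax": 0,"ay": 0,"az": 0},
    {"tx": 0.032,"ty": -0.173,"tz": 0.016,"ax": 0,"ay": 0,"az": 0},
    {"tx": 0.032,"ty": -0.173,"tz": 0.016,"ax": 0,"ay": 0,"az": 0}
  ],
  "claw": 0.07
}}

```text
t: 9.15
tcp_pos: [547.1, 146.0, 352.1]
orientation: [[-0.998, 0.062, -0.0], [0.062, 0.998, -0.001], [0.0, -0.001, -1.0]]
contact_force: [-0.3, 0.2, 0.7]
finger_gap: 0.826
```

>>> {"op": "step_arm", "data": {
  "increments": [
    {"tx": 0.036,"ty": -0.202,"tz": 0.1,"ax": 0,"ay": 0,"az": 0},
    {"tx": 0.036,"ty": -0.202,"tz": 0.1,"ax": 0,"ay": 0,"az": 0},
    {"tx": 0.036,"ty": -0.202,"tz": 0.1,"ax": 0,"ay": 0,"az": 0},
    {"tx": 0.036,"ty": -0.202,"tz": 0.1,"ax": 0,"ay": 0,"az": 0},
    {"tx": 0.036,"ty": -0.202,"tz": 0.1,"ax": 0,"ay": 0,"az": 0}
  ]
}}

```text
t: 9.65
tcp_pos: [499.7, -51.5, 250.3]
orientation: [[-0.998, 0.059, -0.001], [0.059, 0.998, 0.0], [0.001, 0.0, -1.0]]
contact_force: [-0.4, -0.6, 0.4]
finger_gap: 0.817
```

>>> {"op": "step_arm", "data": {
  "increments": [
    {"tx": 0.044,"ty": -0.142,"tz": 0.1,"ax": 0,"ay": 0,"az": 12.7},
    {"tx": 0.044,"ty": -0.142,"tz": 0.1,"ax": 0,"ay": 0,"az": 12.7},
    {"tx": 0.044,"ty": -0.142,"tz": 0.1,"ax": 0,"ay": 0,"az": 12.7},
    {"tx": 0.044,"ty": -0.142,"tz": 0.1,"ax": 0,"ay": 0,"az": 12.7},
    {"tx": 0.044,"ty": -0.142,"tz": 0.1,"ax": 0,"ay": 0,"az": 12.7}
  ]
}}

```text
t: 10.15
tcp_pos: [447.3, -190.4, 149.6]
orientation: [[-0.96, 0.279, -0.003], [0.279, 0.96, 0.002], [0.003, 0.001, -1.0]]
contact_force: [-0.4, 1.0, 0.0]
finger_gap: 0.818
```

```bash
python3 - <<'E'
from h import *
from crop import up
s=snap('side'); o=ctrl.observe(); c=proj('side',[o['tcp_pos']])[0]; print(c)
m=ctrl.masks_of('side','vblock_mid')
for r in m[:2]: print(r['p'],r['bbox'])
print(fit({'side':m[0]['region']},MODEL['vblock'],(452,-190)))
cv2.imwrite('pics/v1.png',up(s,(c[0],c[1]+20),60,5)); v=(448,-189.5); plan([((*v,60),74.),((*v,16),74.)])
E
```

```text
[285.59418347 284.45936441]
0.67 [265.8, 324.9, 52.9, 34.8]
0.47 [176.1, 355.0, 73.8, 97.0]
(array([ 4.53447628e+02, -1.90608197e+02, -2.68764317e-01]), np.float64(0.06367669146669463))
t 10.2 tcp [ 449.  -188.8  151.8] F [-0.2  0.1  0.4] gap 0.819
[ 448. -190.   60.] t [ 0.0007 -0.001   0.0918] len 0.092 a [ 0.03 -0.02 -0.07]
[ 448. -190.   16.] t [0.    0.    0.044] len 0.044 a [0. 0. 0.]
```

View pics/v1.png

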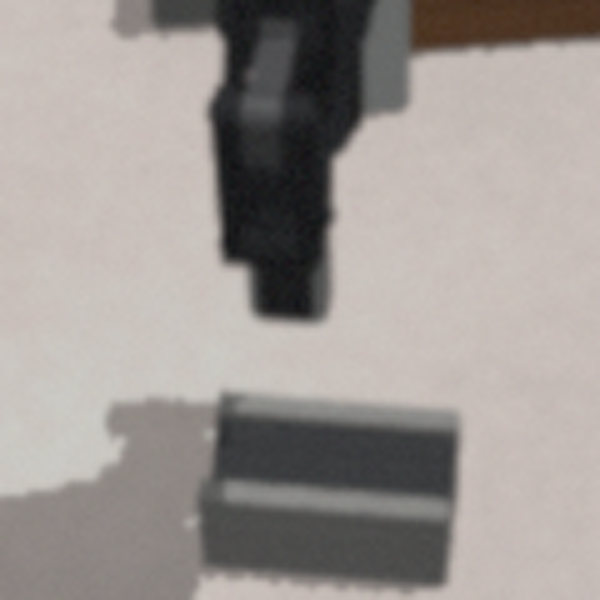

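>>> {"op": "step_arm", "data": {
  "increments": [
    {"tx": 0,"ty": 0,"tz": 0.04,"ax": 0,"ay": 0,"az": 0},
    {"tx": 0,"ty": 0,"tz": 0.08,"ax": 0,"ay": 0,"az": 0},
    {"tx": 0,"ty": 0,"tz": 0.1,"ax": 0,"ay": 0,"az": 0},
    {"tx": 0,"ty": 0,"tz": 0.115,"ax": 0,"ay": 0,"az": 0},
    {"tx": 0,"ty": 0,"tz": 0.125,"ax": 0,"ay": 0,"az": 0}
  ]
}}

```text
t: 10.75
tcp_pos: [449.8, -187.6, 26.4]
orientation: [[-0.962, 0.274, 0.0], [0.274, 0.962, 0.0], [-0.0, 0.0, -1.0]]
contact_force: [-0.3, 0.2, 0.3]
finger_gap: 0.82
```

```bash
python3 - <<'E'
from h import *
from crop import up
s=snap('side'); o=ctrl.observe(); c=proj('side',[o['tcp_pos']])[0]; print(c)
cv2.imwrite('pics/v2.png',up(s,(c[0],c[1]),50,6)); v=(448,-189.5); plan([((*v,16),74.)])
E
```

```text
[288.33123601 337.32680455]
t 10.8 tcp [ 449.3 -187.5   25.4] F [ 0.1 -0.7 -1.6] gap 0.819
[ 448. -190.   16.] t [ 0.0007 -0.0023  0.0094] len 0.01 a [ 0.03 -0.05  0.1 ]
```

View pics/v2.png

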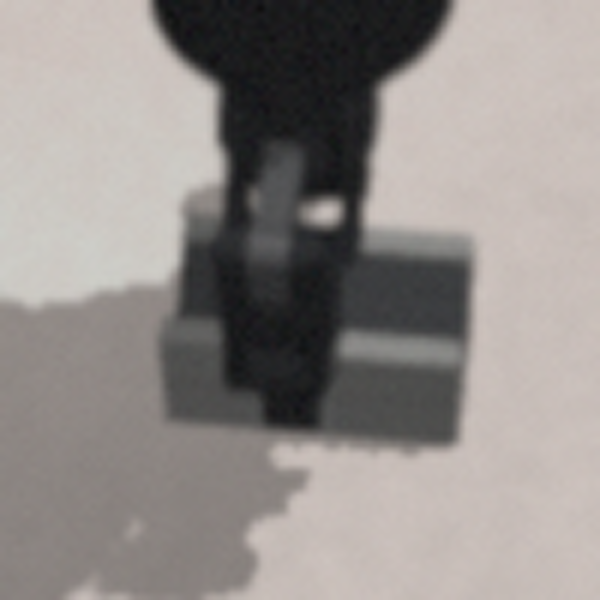

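>>> {"op": "step_arm", "data": {
  "increments": [
    {"tx": -0.006,"ty": -0.001,"tz": 0.004,"ax": 0,"ay": 0,"az": 0},
    {"tx": -0.006,"ty": -0.001,"tz": 0.009,"ax": 0,"ay": 0,"az": 0},
    {"tx": -0.006,"ty": -0.001,"tz": 0.009,"ax": 0,"ay": 0,"az": 0},
    {"tx": -0.006,"ty": -0.001,"tz": 0.009,"ax": 0,"ay": 0,"az": 0},
    {"tx": -0.006,"ty": -0.001,"tz": 0.009,"ax": 0,"ay": 0,"az": 0}
  ]
}}

```text
t: 11.3
tcp_pos: [454.6, -191.3, 18.0]
orientation: [[-0.961, 0.275, 0.0], [0.275, 0.961, -0.0], [-0.0, -0.0, -1.0]]
contact_force: [0.1, 0.2, 0.6]
finger_gap: 0.817
```

>>> {"op": "step_arm", "data": {
  "increments": [
    {"tx": 0,"ty": 0,"tz": 0,"ax": 0,"ay": 0,"az": 0},
    {"tx": 0,"ty": 0,"tz": 0,"ax": 0,"ay": 0,"az": 0},
    {"tx": 0,"ty": 0,"tz": 0,"ax": 0,"ay": 0,"az": 0},
    {"tx": 0,"ty": 0,"tz": 0,"ax": 0,"ay": 0,"az": 0},
    {"tx": 0,"ty": 0,"tz": 0,"ax": 0,"ay": 0,"az": 0}
  ],
  "claw": 0,
  "newtons": 80
}}

```text
t: 11.8
tcp_pos: [454.6, -191.7, 18.3]
orientation: [[-0.961, 0.276, 0.001], [0.276, 0.961, -0.001], [-0.001, -0.001, -1.0]]
contact_force: [-2.0, -1.4, 7.0]
finger_gap: 0.502
```

>>> {"op": "step_arm", "data": {
  "increments": [
    {"tx": 0,"ty": 0,"tz": -0.01,"ax": 0,"ay": 0,"az": 0},
    {"tx": 0,"ty": 0,"tz": -0.03,"ax": 0,"ay": 0,"az": 0},
    {"tx": 0,"ty": 0,"tz": -0.06,"ax": 0,"ay": 0,"az": 0},
    {"tx": 0,"ty": 0,"tz": -0.1,"ax": 0,"ay": 0,"az": 0},
    {"tx": 0,"ty": 0,"tz": -0.14,"ax": 0,"ay": 0,"az": 0}
  ]
}}

```text
t: 12.3
tcp_pos: [453.7, -190.7, 159.0]
orientation: [[-0.961, 0.275, -0.001], [0.275, 0.961, 0.001], [0.002, 0.001, -1.0]]
contact_force: [0.2, -0.7, -3.7]
finger_gap: 0.506
```

```bash
python3 - <<'E'
from h import *
plan([(C(-50,-100,180),YC),(C(-50,0,180),YC),(C(-50,0,60),YC),(C(-50,0,24),YC)])
E
```

```text
t 12.3 tcp [ 453.7 -190.7  159. ] F [ 0.2 -0.7 -3.7] gap 0.506
[524.  39. 180.] t [-0.0046  0.2403 -0.0208] len 0.241 a [  0.05  -0.09 -12.69]
[530. 139. 180.] t [0.  0.1 0. ] len 0.1 a [0. 0. 0.]
[530. 139.  60.] t [0.   0.   0.12] len 0.12 a [0. 0. 0.]
[530. 139.  24.] t [0.    0.    0.036] len 0.036 a [0. 0. 0.]
```

>>> {"op": "step_arm", "data": {
  "increments": [
    {"tx": 0,"ty": 0.03,"tz": -0.008,"ax": 0,"ay": 0,"az": -4},
    {"tx": -0.001,"ty": 0.07,"tz": -0.014,"ax": 0,"ay": 0,"az": -8},
    {"tx": -0.002,"ty": 0.115,"tz": -0.021,"ax": 0,"ay": 0,"az": -12.7},
    {"tx": -0.003,"ty": 0.155,"tz": -0.021,"ax": 0,"ay": 0,"az": -12.7},
    {"tx": -0.004,"ty": 0.19,"tz": -0.021,"ax": 0,"ay": 0,"az": -12.7}
  ]
}}

```text
t: 12.8
tcp_pos: [510.5, -7.6, 179.1]
orientation: [[-0.998, 0.057, -0.0], [0.057, 0.998, 0.0], [0.0, 0.0, -1.0]]
contact_force: [-0.1, -1.0, -5.2]
finger_gap: 0.499
```

```bash
python3 - <<'E'
from h import *
plan([(C(-50,0,180),YC),(C(-50,0,60),YC),(C(-50,0,24),YC)])
E
```

```text
t 12.8 tcp [510.5  -7.6 179.1] F [-0.1 -1.  -5.2] gap 0.499
[530. 139. 180.] t [-0.0113  0.1474 -0.0008] len 0.148 a [ 0.02 -0.01  0.05]
[530. 139.  60.] t [0.   0.   0.12] len 0.12 a [0. 0. 0.]
[530. 139.  24.] t [0.    0.    0.036] len 0.036 a [0. 0. 0.]
```

>>> {"op": "step_arm", "data": {
  "increments": [
    {"tx": -0.003,"ty": 0.035,"tz": 0,"ax": 0,"ay": 0,"az": 0},
    {"tx": -0.006,"ty": 0.075,"tz": 0,"ax": 0,"ay": 0,"az": 0},
    {"tx": -0.009,"ty": 0.115,"tz": 0,"ax": 0,"ay": 0,"az": 0},
    {"tx": -0.011,"ty": 0.147,"tz": 0,"ax": 0,"ay": 0,"az": 0},
    {"tx": -0.011,"ty": 0.147,"tz": 0,"ax": 0,"ay": 0,"az": 0}
  ]
}}

```text
t: 13.3
tcp_pos: [529.6, 139.9, 178.5]
orientation: [[-0.999, 0.053, -0.001], [0.053, 0.999, 0.001], [0.001, 0.001, -1.0]]
contact_force: [0.7, 0.2, -5.4]
finger_gap: 0.501
```

>>> {"op": "step_arm", "data": {
  "increments": [
    {"tx": 0,"ty": 0,"tz": 0.03,"ax": 0,"ay": 0,"az": 0},
    {"tx": 0,"ty": 0,"tz": 0.06,"ax": 0,"ay": 0,"az": 0},
    {"tx": 0,"ty": 0,"tz": 0.09,"ax": 0,"ay": 0,"az": 0},
    {"tx": 0,"ty": 0,"tz": 0.115,"ax": 0,"ay": 0,"az": 0},
    {"tx": 0,"ty": 0,"tz": 0.13,"ax": 0,"ay": 0,"az": 0}
  ]
}}

```text
t: 13.8
tcp_pos: [528.6, 135.9, 46.7]
orientation: [[-0.998, 0.058, -0.003], [0.058, 0.998, -0.0], [0.003, -0.001, -1.0]]
contact_force: [-1.0, -0.6, -4.8]
finger_gap: 0.501
```

>>> {"op": "step_arm", "data": {
  "increments": [
    {"tx": 0,"ty": 0,"tz": 0.006,"ax": 0,"ay": 0,"az": 0},
    {"tx": 0,"ty": 0,"tz": 0.012,"ax": 0,"ay": 0,"az": 0},
    {"tx": 0,"ty": 0,"tz": 0.018,"ax": 0,"ay": 0,"az": 0},
    {"tx": 0,"ty": 0,"tz": 0.023,"ax": 0,"ay": 0,"az": 0},
    {"tx": 0,"ty": 0,"tz": 0.023,"ax": 0,"ay": 0,"az": 0}
  ]
}}

```text
t: 14.3
tcp_pos: [529.8, 136.4, 25.4]
orientation: [[-0.998, 0.057, -0.0], [0.057, 0.998, -0.0], [0.0, -0.0, -1.0]]
contact_force: [0.3, -0.1, -4.2]
finger_gap: 0.497
```

```bash
python3 - <<'E'
from h import *
from crop import up
s=snap('side'); o=ctrl.observe(); c=proj('side',[o['tcp_pos']])[0]; print(c)
cv2.imwrite('pics/v3.png',up(s,(c[0]+20,c[1]),65,5)); plan([(C(-50,0,24),YC)])
E
```

```text
[303.09842387 215.21023009]
t 14.3 tcp [530.  136.4  25.7] F [ 0.7 -0.1 -4.2] gap 0.497
[530. 139.  24.] t [0.0001 0.0024 0.0017] len 0.003 a [ 0.   -0.    0.01]
```

View pics/v3.png

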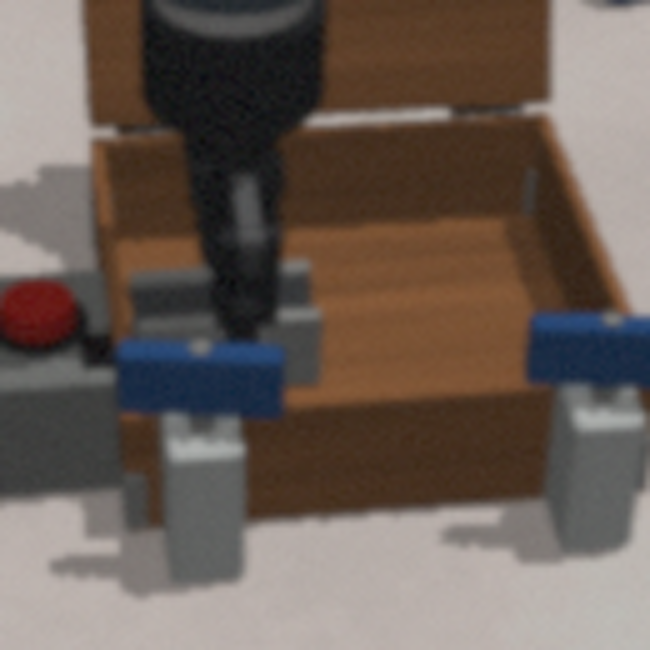

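>>> {"op": "step_arm", "data": {
  "increments": [
    {"tx": 0,"ty": 0,"tz": 0.0015,"ax": 0,"ay": 0,"az": 0},
    {"tx": 0,"ty": 0,"tz": 0.0015,"ax": 0,"ay": 0,"az": 0},
    {"tx": 0,"ty": 0,"tz": 0.0015,"ax": 0,"ay": 0,"az": 0},
    {"tx": 0,"ty": 0,"tz": 0.0015,"ax": 0,"ay": 0,"az": 0},
    {"tx": 0,"ty": 0,"tz": 0.0015,"ax": 0,"ay": 0,"az": 0}
  ],
  "claw": 0.062
}}

```text
t: 14.85
tcp_pos: [530.2, 136.5, 24.3]
orientation: [[-0.998, 0.057, 0.0], [0.057, 0.998, 0.0], [-0.0, 0.0, -1.0]]
contact_force: [-0.6, -1.2, 0.4]
finger_gap: 0.729
```

>>> {"op": "step_arm", "data": {
  "increments": [
    {"tx": 0,"ty": 0,"tz": -0.02,"ax": 0,"ay": 0,"az": 0},
    {"tx": 0,"ty": 0,"tz": -0.06,"ax": 0,"ay": 0,"az": 0},
    {"tx": 0,"ty": 0,"tz": -0.1,"ax": 0,"ay": 0,"az": 0},
    {"tx": 0,"ty": 0,"tz": -0.14,"ax": 0,"ay": 0,"az": 0},
    {"tx": 0,"ty": 0,"tz": -0.18,"ax": 0,"ay": 0,"az": 0}
  ]
}}

```text
t: 15.35
tcp_pos: [529.8, 136.4, 206.0]
orientation: [[-0.998, 0.057, 0.0], [0.057, 0.998, 0.0], [-0.0, 0.0, -1.0]]
contact_force: [1.5, -0.7, -1.1]
finger_gap: 0.727
```

```bash
python3 - <<'E'
from h import *
snap('side','s3.png'); m=ctrl.masks_of('side','stepblock_mid')
print([(r['p'],r['bbox']) for r in m[:2]]); print(fit({'side':m[0]['region']},MODEL['stepblock'],(600,-331)))
print([(r['p'],r['bbox']) for r in ctrl.masks_of('side','vblock_mid')[:2]])
s=(608,-328)
plan([((555,-50,200),YC),((580,-200,180),110.5),((*s,120),110.5),((*s,35),110.5),((*s,11),110.5)])
E
```

```text
[(0.96, [376.4, 372.6, 61.0, 58.7])]
(array([ 600.46396732, -331.18173242,    3.48747565]), np.float64(0.04940789238309895))
[(0.72, [284.2, 204.5, 38.9, 20.9])]
t 15.5 tcp [531.2 136.6 206.8] F [-0.7 -0.6 -0.9] gap 0.724
[555. -50. 200.] t [-0.0344 -0.1849  0.0068] len 0.188 a [0.05 0.3  0.02]
[ 580. -200.  180.] t [-0.0336 -0.1483  0.02  ] len 0.153 a [  0.     0.   -23.79]
[ 608. -328.  120.] t [ 0.0186 -0.1297  0.06  ] len 0.144 a [0. 0. 0.]
[ 608. -328.   35.] t [0.    0.    0.085] len 0.085 a [0. 0. 0.]
[ 608. -328.   11.] t [0.    0.    0.024] len 0.024 a [0. 0. 0.]
```

>>> {"op": "step_arm", "data": {
  "increments": [
    {"tx": -0.034,"ty": -0.185,"tz": 0.007,"ax": 0,"ay": 0,"az": 0},
    {"tx": -0.034,"ty": -0.185,"tz": 0.007,"ax": 0,"ay": 0,"az": 0},
    {"tx": -0.034,"ty": -0.185,"tz": 0.007,"ax": 0,"ay": 0,"az": 0},
    {"tx": -0.034,"ty": -0.185,"tz": 0.007,"ax": 0,"ay": 0,"az": 0},
    {"tx": -0.034,"ty": -0.185,"tz": 0.007,"ax": 0,"ay": 0,"az": 0}
  ]
}}

```text
t: 16.0
tcp_pos: [553.3, -54.3, 195.2]
orientation: [[-0.998, 0.062, -0.002], [0.062, 0.998, -0.0], [0.002, -0.001, -1.0]]
contact_force: [0.4, 0.5, -0.6]
finger_gap: 0.723
```

>>> {"op": "step_arm", "data": {
  "increments": [
    {"tx": -0.034,"ty": -0.148,"tz": 0.02,"ax": 0,"ay": 0,"az": -23.8},
    {"tx": -0.034,"ty": -0.148,"tz": 0.02,"ax": 0,"ay": 0,"az": -23.8},
    {"tx": -0.034,"ty": -0.148,"tz": 0.02,"ax": 0,"ay": 0,"az": -23.8},
    {"tx": -0.034,"ty": -0.148,"tz": 0.02,"ax": 0,"ay": 0,"az": -23.8},
    {"tx": -0.034,"ty": -0.148,"tz": 0.02,"ax": 0,"ay": 0,"az": -23.8}
  ]
}}

```text
t: 16.5
tcp_pos: [578.4, -200.8, 175.3]
orientation: [[-0.938, -0.348, -0.002], [-0.348, 0.938, 0.001], [0.002, 0.002, -1.0]]
contact_force: [0.2, 0.0, -0.1]
finger_gap: 0.73
```

>>> {"op": "step_arm", "data": {
  "increments": [
    {"tx": 0.0186,"ty": -0.1297,"tz": 0.06,"ax": 0,"ay": 0,"az": 0},
    {"tx": 0.0186,"ty": -0.1297,"tz": 0.06,"ax": 0,"ay": 0,"az": 0},
    {"tx": 0.0186,"ty": -0.1297,"tz": 0.06,"ax": 0,"ay": 0,"az": 0},
    {"tx": 0.0186,"ty": -0.1297,"tz": 0.06,"ax": 0,"ay": 0,"az": 0},
    {"tx": 0.0186,"ty": -0.1297,"tz": 0.06,"ax": 0,"ay": 0,"az": 0}
  ]
}}

```text
t: 17.0
tcp_pos: [606.7, -326.6, 116.0]
orientation: [[-0.937, -0.35, -0.002], [-0.35, 0.937, 0.002], [0.001, 0.002, -1.0]]
contact_force: [0.2, 0.5, 1.2]
finger_gap: 0.725
```

```bash
python3 - <<'E'
from h import *
from crop import up
s=snap('side'); o=ctrl.observe(); c=proj('side',[o['tcp_pos']])[0]; print(c)
m=ctrl.masks_of('side','stepblock_mid'); print(fit({'side':m[0]['region']},MODEL['stepblock'],(600,-331)))
cv2.imwrite('pics/b1.png',up(s,(c[0],c[1]+20),60,5)); plan([((608,-328,11),110.5)])
E
```

```text
[419.12032051 359.08736419]
(array([ 600.54377324, -331.4563736 ,    3.49353791]), np.float64(0.029884079549080123))
t 17.1 tcp [ 607.1 -325.9  117.7] F [ 0.6 -0.1  0.4] gap 0.726
[ 608. -328.   11.] t [-0.     -0.0023  0.1067] len 0.107 a [0.01 0.02 0.08]
```

View pics/b1.png

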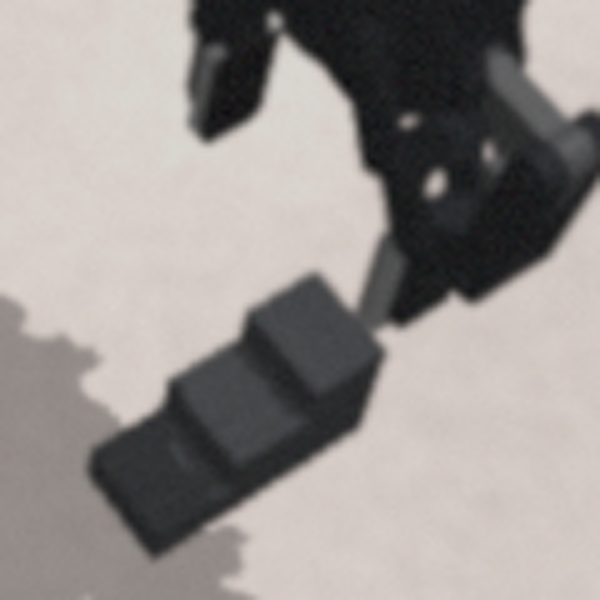

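>>> {"op": "step_arm", "data": {
  "increments": [
    {"tx": 0,"ty": -0.002,"tz": 0.03,"ax": 0,"ay": 0,"az": 0},
    {"tx": 0,"ty": -0.002,"tz": 0.06,"ax": 0,"ay": 0,"az": 0},
    {"tx": 0,"ty": -0.002,"tz": 0.085,"ax": 0,"ay": 0,"az": 0},
    {"tx": 0,"ty": -0.002,"tz": 0.102,"ax": 0,"ay": 0,"az": 0},
    {"tx": 0,"ty": -0.002,"tz": 0.102,"ax": 0,"ay": 0,"az": 0}
  ]
}}

```text
t: 17.6
tcp_pos: [606.9, -327.2, 13.9]
orientation: [[-0.936, -0.352, -0.002], [-0.352, 0.936, 0.002], [0.002, 0.003, -1.0]]
contact_force: [-0.2, 0.4, 1.0]
finger_gap: 0.728
```

>>> {"op": "step_arm", "data": {
  "increments": [
    {"tx": 0,"ty": 0,"tz": 0,"ax": 0,"ay": 0,"az": 0},
    {"tx": 0,"ty": 0,"tz": 0,"ax": 0,"ay": 0,"az": 0},
    {"tx": 0,"ty": 0,"tz": 0,"ax": 0,"ay": 0,"az": 0},
    {"tx": 0,"ty": 0,"tz": 0,"ax": 0,"ay": 0,"az": 0},
    {"tx": 0,"ty": 0,"tz": 0,"ax": 0,"ay": 0,"az": 0}
  ],
  "claw": 0,
  "newtons": 80
}}

```text
t: 18.1
tcp_pos: [608.7, -329.8, 17.4]
orientation: [[-0.936, -0.351, 0.003], [-0.351, 0.936, -0.001], [-0.002, -0.002, -1.0]]
contact_force: [1.1, 3.0, 7.1]
finger_gap: 0.367
```

>>> {"op": "step_arm", "data": {
  "increments": [
    {"tx": 0,"ty": 0,"tz": -0.01,"ax": 0,"ay": 0,"az": 0},
    {"tx": 0,"ty": 0,"tz": -0.03,"ax": 0,"ay": 0,"az": 0},
    {"tx": 0,"ty": 0,"tz": -0.06,"ax": 0,"ay": 0,"az": 0},
    {"tx": 0,"ty": 0,"tz": -0.1,"ax": 0,"ay": 0,"az": 0},
    {"tx": 0,"ty": 0,"tz": -0.14,"ax": 0,"ay": 0,"az": 0}
  ]
}}

```text
t: 18.6
tcp_pos: [607.0, -329.4, 156.9]
orientation: [[-0.937, -0.35, -0.001], [-0.35, 0.937, 0.0], [0.001, 0.001, -1.0]]
contact_force: [1.3, -0.9, -4.1]
finger_gap: 0.362
```

```bash
python3 - <<'E'
from h import *
plan([((590,-170,180),110.5),(C(42,-150,180),YC),(C(42,0,180),YC),(C(42,0,24),YC)])
E
```

```text
t 18.6 tcp [ 607.  -329.4  156.9] F [ 1.3 -0.9 -4.1] gap 0.362
[ 590. -170.  180.] t [-0.0399  0.1553 -0.023 ] len 0.162 a [ 0.04 -0.04  0.01]
[613. -16. 180.] t [-0.0757  0.1359  0.    ] len 0.156 a [ 0.    0.   23.79]
[622. 134. 180.] t [0.   0.15 0.  ] len 0.15 a [0. 0. 0.]
[622. 134.  24.] t [0.    0.    0.156] len 0.156 a [0. 0. 0.]
```

>>> {"op": "step_arm", "data": {
  "increments": [
    {"tx": -0.008,"ty": 0.03,"tz": -0.006,"ax": 0,"ay": 0,"az": 0},
    {"tx": -0.018,"ty": 0.07,"tz": -0.012,"ax": 0,"ay": 0,"az": 0},
    {"tx": -0.028,"ty": 0.11,"tz": -0.018,"ax": 0,"ay": 0,"az": 0},
    {"tx": -0.037,"ty": 0.145,"tz": -0.023,"ax": 0,"ay": 0,"az": 0},
    {"tx": -0.04,"ty": 0.155,"tz": -0.023,"ax": 0,"ay": 0,"az": 0}
  ]
}}

```text
t: 19.1
tcp_pos: [590.1, -167.3, 180.0]
orientation: [[-0.936, -0.353, 0.001], [-0.353, 0.936, 0.0], [-0.001, -0.0, -1.0]]
contact_force: [-0.3, -0.3, -4.3]
finger_gap: 0.36
```

>>> {"op": "step_arm", "data": {
  "increments": [
    {"tx": -0.018,"ty": 0.027,"tz": 0,"ax": 0,"ay": 0,"az": 4.8},
    {"tx": -0.036,"ty": 0.054,"tz": 0,"ax": 0,"ay": 0,"az": 9.6},
    {"tx": -0.054,"ty": 0.081,"tz": 0,"ax": 0,"ay": 0,"az": 14.4},
    {"tx": -0.072,"ty": 0.108,"tz": 0,"ax": 0,"ay": 0,"az": 19.2},
    {"tx": -0.09,"ty": 0.136,"tz": 0,"ax": 0,"ay": 0,"az": 23.8}
  ]
}}

```text
t: 19.6
tcp_pos: [627.5, -11.0, 178.5]
orientation: [[-0.998, 0.061, 0.0], [0.061, 0.998, -0.0], [-0.0, -0.0, -1.0]]
contact_force: [0.0, 0.2, -2.5]
finger_gap: 0.366
```

>>> {"op": "step_arm", "data": {
  "increments": [
    {"tx": 0,"ty": 0.035,"tz": 0,"ax": 0,"ay": 0,"az": 0},
    {"tx": 0,"ty": 0.07,"tz": 0,"ax": 0,"ay": 0,"az": 0},
    {"tx": 0,"ty": 0.11,"tz": 0,"ax": 0,"ay": 0,"az": 0},
    {"tx": 0,"ty": 0.145,"tz": 0,"ax": 0,"ay": 0,"az": 0},
    {"tx": 0,"ty": 0.15,"tz": 0,"ax": 0,"ay": 0,"az": 0}
  ]
}}

```text
t: 20.1
tcp_pos: [635.8, 141.4, 178.3]
orientation: [[-0.999, 0.054, -0.0], [0.054, 0.999, 0.001], [0.0, 0.001, -1.0]]
contact_force: [-0.0, 0.5, -3.2]
finger_gap: 0.361
```

```bash
python3 - <<'E'
from h import *
plan([(C(56,0,24),YC)])
E
```

```text
t 20.1 tcp [635.8 141.4 178.3] F [-0.   0.5 -3.2] gap 0.361
[636. 133.  24.] t [-0.0006 -0.0087  0.1542] len 0.154 a [ 0.04 -0.01  0.2 ]
```

>>> {"op": "step_arm", "data": {
  "increments": [
    {"tx": 0,"ty": -0.003,"tz": 0.035,"ax": 0,"ay": 0,"az": 0},
    {"tx": 0,"ty": -0.003,"tz": 0.07,"ax": 0,"ay": 0,"az": 0},
    {"tx": 0,"ty": -0.003,"tz": 0.1,"ax": 0,"ay": 0,"az": 0},
    {"tx": 0,"ty": -0.003,"tz": 0.125,"ax": 0,"ay": 0,"az": 0},
    {"tx": 0,"ty": -0.003,"tz": 0.14,"ax": 0,"ay": 0,"az": 0}
  ]
}}

```text
t: 20.6
tcp_pos: [635.0, 134.0, 36.0]
orientation: [[-0.998, 0.058, -0.003], [0.058, 0.998, -0.001], [0.003, -0.001, -1.0]]
contact_force: [0.2, -0.3, -3.2]
finger_gap: 0.361
```

>>> {"op": "step_arm", "data": {
  "increments": [
    {"tx": 0,"ty": 0,"tz": 0.004,"ax": 0,"ay": 0,"az": 0},
    {"tx": 0,"ty": 0,"tz": 0.008,"ax": 0,"ay": 0,"az": 0},
    {"tx": 0,"ty": 0,"tz": 0.012,"ax": 0,"ay": 0,"az": 0},
    {"tx": 0,"ty": 0,"tz": 0.014,"ax": 0,"ay": 0,"az": 0},
    {"tx": 0,"ty": 0,"tz": 0.014,"ax": 0,"ay": 0,"az": 0}
  ]
}}

```text
t: 21.1
tcp_pos: [635.9, 135.0, 24.5]
orientation: [[-0.998, 0.057, 0.001], [0.057, 0.998, -0.0], [-0.001, -0.0, -1.0]]
contact_force: [-0.1, -0.4, -3.6]
finger_gap: 0.359
```

>>> {"op": "step_arm", "data": {
  "increments": [
    {"tx": 0,"ty": 0,"tz": 0.002,"ax": 0,"ay": 0,"az": 0},
    {"tx": 0,"ty": 0,"tz": 0.002,"ax": 0,"ay": 0,"az": 0},
    {"tx": 0,"ty": 0,"tz": 0.002,"ax": 0,"ay": 0,"az": 0},
    {"tx": 0,"ty": 0,"tz": 0.002,"ax": 0,"ay": 0,"az": 0},
    {"tx": 0,"ty": 0,"tz": 0.002,"ax": 0,"ay": 0,"az": 0}
  ],
  "claw": 0.05
}}

```text
t: 21.6
tcp_pos: [635.9, 135.1, 22.4]
orientation: [[-0.998, 0.057, 0.0], [0.057, 0.998, 0.0], [-0.0, 0.0, -1.0]]
contact_force: [0.4, 1.1, 0.4]
finger_gap: 0.585
```

>>> {"op": "step_arm", "data": {
  "increments": [
    {"tx": 0,"ty": 0,"tz": -0.02,"ax": 0,"ay": 0,"az": 0},
    {"tx": 0,"ty": 0,"tz": -0.06,"ax": 0,"ay": 0,"az": 0},
    {"tx": 0,"ty": 0,"tz": -0.1,"ax": 0,"ay": 0,"az": 0},
    {"tx": 0,"ty": 0,"tz": -0.14,"ax": 0,"ay": 0,"az": 0},
    {"tx": 0,"ty": 0,"tz": -0.18,"ax": 0,"ay": 0,"az": 0}
  ],
  "claw": 0.04
}}

```text
t: 22.1
tcp_pos: [635.5, 135.1, 204.0]
orientation: [[-0.998, 0.057, 0.0], [0.057, 0.998, 0.0], [-0.0, 0.0, -1.0]]
contact_force: [0.8, -0.2, 1.3]
finger_gap: 0.471
```

>>> {"op": "step_arm", "data": {
  "increments": [
    {"tx": 0.01,"ty": 0,"tz": -0.04,"ax": 0,"ay": 0,"az": 0},
    {"tx": 0.02,"ty": 0,"tz": -0.08,"ax": 0,"ay": 0,"az": 0},
    {"tx": 0.03,"ty": 0,"tz": -0.12,"ax": 0,"ay": 0,"az": 0},
    {"tx": 0.05,"ty": 0,"tz": -0.165,"ax": 0,"ay": 0,"az": 0},
    {"tx": 0.05,"ty": 0,"tz": -0.165,"ax": 0,"ay": 0,"az": 0}
  ]
}}

```text
t: 22.6
tcp_pos: [585.0, 138.3, 374.3]
orientation: [[-0.998, 0.057, 0.01], [0.057, 0.998, 0.001], [-0.01, 0.002, -1.0]]
contact_force: [0.6, 0.3, 0.7]
finger_gap: 0.47
```

```bash
python3 - <<'E'
from h import *
from crop import up
s=snap('side','s4.png'); t=snap('top')
for k in('vblock','stepblock'):
  print(k,[(r['p'],r['bbox']) for r in ctrl.masks_of('side',k+'_mid')[:2]])
plan([((591.3,321.7,370),YC),((591.3,321.7,308.8),YC)])
cv2.imwrite('pics/k.png',np.hstack([up(s,(330,225),65,5),]))
E
```

```text
vblock [(0.7, [282.9, 216.4, 30.8, 17.6]), (0.66, [283.4, 202.4, 39.7, 27.7])]
stepblock [(0.87, [326.0, 196.3, 41.7, 28.5]), (0.3, [176.7, 352.7, 73.4, 98.7])]
t 22.8 tcp [585.9 137.9 366. ] F [-0.6 -0.4  0.2] gap 0.471
[591. 322. 370.] t [ 0.0051  0.1838 -0.0041] len 0.184 a [-0.01 -0.09  0.01]
[591. 322. 309.] t [0.     0.     0.0612] len 0.061 a [0. 0. 0.]
```

View pics/k.png

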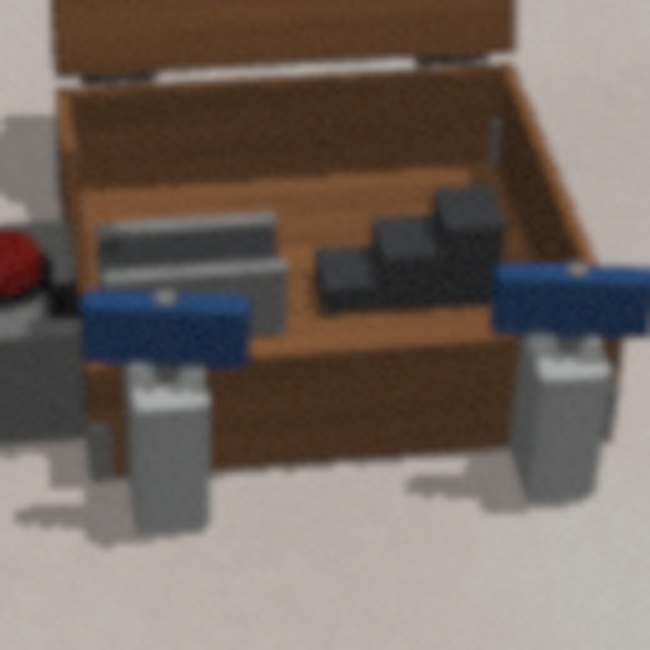

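Both blocks lie flat in the case (V-block near crop 190,270; step block near 410,260), clear of walls (13 viewed). Now regrip the handle and close.

>>> {"op": "step_arm", "data": {
  "increments": [
    {"tx": 0.005,"ty": 0.045,"tz": -0.004,"ax": 0,"ay": 0,"az": 0},
    {"tx": 0.005,"ty": 0.09,"tz": -0.004,"ax": 0,"ay": 0,"az": 0},
    {"tx": 0.005,"ty": 0.135,"tz": -0.004,"ax": 0,"ay": 0,"az": 0},
    {"tx": 0.005,"ty": 0.184,"tz": -0.004,"ax": 0,"ay": 0,"az": 0},
    {"tx": 0.005,"ty": 0.184,"tz": -0.004,"ax": 0,"ay": 0,"az": 0}
  ]
}}

```text
t: 23.3
tcp_pos: [591.1, 327.2, 367.0]
orientation: [[-0.999, 0.053, -0.005], [0.053, 0.999, -0.001], [0.005, -0.001, -1.0]]
contact_force: [0.9, -0.4, -0.6]
finger_gap: 0.472
```

>>> {"op": "step_arm", "data": {
  "increments": [
    {"tx": 0,"ty": 0,"tz": 0,"ax": 0,"ay": 0,"az": 0},
    {"tx": 0,"ty": 0,"tz": 0.02,"ax": 0,"ay": 0,"az": 0},
    {"tx": 0,"ty": 0,"tz": 0.04,"ax": 0,"ay": 0,"az": 0},
    {"tx": 0,"ty": 0,"tz": 0.061,"ax": 0,"ay": 0,"az": 0},
    {"tx": 0,"ty": 0,"tz": 0.061,"ax": 0,"ay": 0,"az": 0}
  ]
}}

```text
t: 23.8
tcp_pos: [590.9, 320.1, 307.0]
orientation: [[-0.998, 0.059, -0.005], [0.059, 0.998, -0.002], [0.005, -0.003, -1.0]]
contact_force: [0.7, 0.2, 0.0]
finger_gap: 0.47
```

>>> {"op": "step_arm", "data": {
  "increments": [
    {"tx": 0,"ty": 0,"tz": 0,"ax": 0,"ay": 0,"az": 0},
    {"tx": 0,"ty": 0,"tz": 0,"ax": 0,"ay": 0,"az": 0},
    {"tx": 0,"ty": 0,"tz": 0,"ax": 0,"ay": 0,"az": 0},
    {"tx": 0,"ty": 0,"tz": 0,"ax": 0,"ay": 0,"az": 0},
    {"tx": 0,"ty": 0,"tz": 0,"ax": 0,"ay": 0,"az": 0}
  ],
  "claw": 0,
  "newtons": 25
}}

```text
t: 24.3
tcp_pos: [591.9, 322.1, 311.4]
orientation: [[-0.998, 0.057, 0.002], [0.057, 0.998, 0.001], [-0.002, 0.001, -1.0]]
contact_force: [1.3, 1.1, 6.1]
finger_gap: 0.103
```

```bash
python3 - <<'E'
from h import *
plan([(C(0,-157,58.5),YC)])
f=lambda t:np.array([262*(1-np.cos(t)),-262*np.sin(t)])
t=1.8775
for c in range(5):
    print([tuple(((f(t-.075*k)-f(t))/1000).round(4)) for k in range(1,6)],round(t-.375,3)); t-=.375
E
```

```text
t 24.3 tcp [591.9 322.1 311.4] F [1.3 1.1 6.1] gap 0.103
[571. -21.  58.] t [ 0.0018 -0.3437  0.2525] len 0.426 a [0.06 0.14 0.01]
[(np.float64(-0.0189), np.float64(-0.0052)), (np.float64(-0.0382), np.float64(-0.009)), (np.float64(-0.0577), np.float64(-0.0114)), (np.float64(-0.0773), np.float64(-0.0122)), (np.float64(-0.097), np.float64(-0.0116))] 1.502
[(np.float64(-0.0195), np.float64(0.0021)), (np.float64(-0.0389), np.float64(0.0056)), (np.float64(-0.0579), np.float64(0.0106)), (np.float64(-0.0764), np.float64(0.017)), (np.float64(-0.0945), np.float64(0.0247))] 1.127
[(np.float64(-0.0174), np.float64(0.0091)), (np.float64(-0.0341), np.float64(0.0195)), (np.float64(-0.05), np.float64(0.031)), (np.float64(-0.0649), np.float64(0.0438)), (np.float64(-0.0789), np.float64(0.0576))] 0.752
[(np.float64(-0.0129), np.float64(0.0148)), (np.float64(-0.0246), np.float64(0.0306)), (np.float64(-0.0351), np.float64(0.0472)), (np.float64(-0.0444), np.float64(0.0645)), (np.float64(-0.0523), np.float64(0.0825))] 0.377
[(np.float64(-0.0066), np.float64(0.0185)), (np.float64(-0.0117), np.float64(0.0375)), (np.float64(-0.0154), np.float64(0.0568)), (np.float64(-0.0177), np.float64(0.0763)), (np.float64(-0.0184), np.float64(0.0959))] 0.002
```

>>> {"op": "step_arm", "data": {
  "increments": [
    {"tx": 0,"ty": -0.0189,"tz": -0.0052,"ax": 0,"ay": 0,"az": 0},
    {"tx": 0,"ty": -0.0382,"tz": -0.009,"ax": 0,"ay": 0,"az": 0},
    {"tx": 0,"ty": -0.0577,"tz": -0.0114,"ax": 0,"ay": 0,"az": 0},
    {"tx": 0,"ty": -0.0773,"tz": -0.0122,"ax": 0,"ay": 0,"az": 0},
    {"tx": 0,"ty": -0.097,"tz": -0.0116,"ax": 0,"ay": 0,"az": 0}
  ]
}}

```text
t: 24.8
tcp_pos: [585.9, 224.2, 322.5]
orientation: [[-0.998, 0.057, 0.001], [0.057, 0.998, 0.001], [-0.001, 0.001, -1.0]]
contact_force: [1.5, 2.3, 2.7]
finger_gap: 0.105
```

>>> {"op": "step_arm", "data": {
  "increments": [
    {"tx": 0,"ty": -0.0195,"tz": 0.0021,"ax": 0,"ay": 0,"az": 0},
    {"tx": 0,"ty": -0.0389,"tz": 0.0056,"ax": 0,"ay": 0,"az": 0},
    {"tx": 0,"ty": -0.0579,"tz": 0.0106,"ax": 0,"ay": 0,"az": 0},
    {"tx": 0,"ty": -0.0764,"tz": 0.017,"ax": 0,"ay": 0,"az": 0},
    {"tx": 0,"ty": -0.0945,"tz": 0.0247,"ax": 0,"ay": 0,"az": 0}
  ]
}}

```text
t: 25.3
tcp_pos: [580.0, 129.6, 296.7]
orientation: [[-0.998, 0.058, -0.0], [0.058, 0.998, 0.0], [0.0, 0.0, -1.0]]
contact_force: [1.7, 0.1, 4.9]
finger_gap: 0.101
```

>>> {"op": "step_arm", "data": {
  "increments": [
    {"tx": 0,"ty": -0.0174,"tz": 0.0091,"ax": 0,"ay": 0,"az": 0},
    {"tx": 0,"ty": -0.0341,"tz": 0.0195,"ax": 0,"ay": 0,"az": 0},
    {"tx": 0,"ty": -0.05,"tz": 0.031,"ax": 0,"ay": 0,"az": 0},
    {"tx": 0,"ty": -0.0649,"tz": 0.0438,"ax": 0,"ay": 0,"az": 0},
    {"tx": 0,"ty": -0.0789,"tz": 0.0576,"ax": 0,"ay": 0,"az": 0}
  ]
}}

```text
t: 25.8
tcp_pos: [575.3, 50.9, 238.8]
orientation: [[-0.998, 0.058, -0.001], [0.058, 0.998, 0.0], [0.001, 0.0, -1.0]]
contact_force: [1.2, 2.5, -0.1]
finger_gap: 0.108
```

>>> {"op": "step_arm", "data": {
  "increments": [
    {"tx": 0,"ty": -0.0129,"tz": 0.0148,"ax": 0,"ay": 0,"az": 0},
    {"tx": 0,"ty": -0.0246,"tz": 0.0306,"ax": 0,"ay": 0,"az": 0},
    {"tx": 0,"ty": -0.0351,"tz": 0.0472,"ax": 0,"ay": 0,"az": 0},
    {"tx": 0,"ty": -0.0444,"tz": 0.0645,"ax": 0,"ay": 0,"az": 0},
    {"tx": 0,"ty": -0.0523,"tz": 0.0825,"ax": 0,"ay": 0,"az": 0}
  ]
}}

```text
t: 26.3
tcp_pos: [572.1, -1.4, 156.2]
orientation: [[-0.998, 0.058, -0.001], [0.058, 0.998, -0.0], [0.001, -0.0, -1.0]]
contact_force: [0.6, 0.7, 1.5]
finger_gap: 0.105
```

```bash
python3 - <<'E'
from h import *
plan([(C(0,-157,58.5),YC)])
E
```

```text
t 26.3 tcp [572.1  -1.4 156.2] F [0.6 0.7 1.5] gap 0.105
[571. -21.  58.] t [-0.0001 -0.0193  0.0977] len 0.1 a [-0.02 -0.05 -0.03]
```

>>> {"op": "step_arm", "data": {
  "increments": [
    {"tx": 0,"ty": -0.0066,"tz": 0.0185,"ax": 0,"ay": 0,"az": 0},
    {"tx": 0,"ty": -0.0117,"tz": 0.0375,"ax": 0,"ay": 0,"az": 0},
    {"tx": 0,"ty": -0.0154,"tz": 0.0568,"ax": 0,"ay": 0,"az": 0},
    {"tx": 0,"ty": -0.0177,"tz": 0.0763,"ax": 0,"ay": 0,"az": 0},
    {"tx": 0,"ty": -0.0184,"tz": 0.092,"ax": 0,"ay": 0,"az": 0}
  ]
}}

```text
t: 26.8
tcp_pos: [571.0, -20.3, 63.8]
orientation: [[-0.998, 0.059, -0.001], [0.059, 0.998, -0.002], [0.001, -0.002, -1.0]]
contact_force: [-0.1, -6.3, 1.4]
finger_gap: 0.102
```

>>> {"op": "step_arm", "data": {
  "increments": [
    {"tx": 0,"ty": 0,"tz": 0.002,"ax": 0,"ay": 0,"az": 0},
    {"tx": 0,"ty": 0,"tz": 0.004,"ax": 0,"ay": 0,"az": 0},
    {"tx": 0,"ty": 0,"tz": 0.006,"ax": 0,"ay": 0,"az": 0},
    {"tx": 0,"ty": 0,"tz": 0.007,"ax": 0,"ay": 0,"az": 0},
    {"tx": 0,"ty": 0,"tz": 0.007,"ax": 0,"ay": 0,"az": 0}
  ]
}}

```text
t: 27.3
tcp_pos: [571.0, -20.4, 57.5]
orientation: [[-0.998, 0.059, -0.002], [0.059, 0.998, -0.002], [0.002, -0.003, -1.0]]
contact_force: [-0.3, -6.7, -1.9]
finger_gap: 0.106
```

>>> {"op": "step_arm", "data": {
  "increments": [
    {"tx": 0,"ty": 0,"tz": 0.002,"ax": 0,"ay": 0,"az": 0},
    {"tx": 0,"ty": 0,"tz": 0.004,"ax": 0,"ay": 0,"az": 0},
    {"tx": 0,"ty": 0,"tz": 0.006,"ax": 0,"ay": 0,"az": 0},
    {"tx": 0,"ty": 0,"tz": 0.006,"ax": 0,"ay": 0,"az": 0},
    {"tx": 0,"ty": 0,"tz": 0.006,"ax": 0,"ay": 0,"az": 0}
  ]
}}

```text
t: 27.8
tcp_pos: [571.6, -20.5, 54.8]
orientation: [[-0.998, 0.059, 0.002], [0.059, 0.998, -0.003], [-0.002, -0.003, -1.0]]
contact_force: [-9.8, -4.5, 30.2]
finger_gap: 0.103
```

```bash
python3 - <<'E'
from h import *
from crop import up
s=snap('side','s5.png'); a=cv2.imread('pics/s.png')[...,::-1]
h=lambda im:up(im,(335,225),60,3.3)
cv2.imwrite('pics/l.png',np.hstack([h(a),h(s)]))
plan([(C(0,-157,58.5),YC)])
E
```

```text
t 27.9 tcp [571.7 -20.5  54.8] F [-10.3  -5.5  30.4] gap 0.104
[571. -21.  58.] t [ 0.0007 -0.0003 -0.0037] len 0.004 a [-0.19  0.13 -0.06]
```

View pics/l.png

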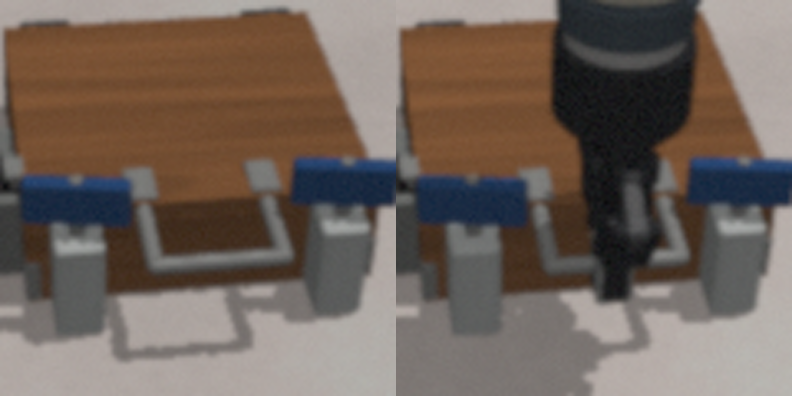

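>>> {"op": "step_arm", "data": {
  "increments": [
    {"tx": 0,"ty": 0,"tz": -0.004,"ax": 0,"ay": 0,"az": 0},
    {"tx": 0,"ty": 0,"tz": -0.004,"ax": 0,"ay": 0,"az": 0},
    {"tx": 0,"ty": 0,"tz": -0.004,"ax": 0,"ay": 0,"az": 0},
    {"tx": 0,"ty": 0,"tz": -0.004,"ax": 0,"ay": 0,"az": 0},
    {"tx": 0,"ty": 0,"tz": -0.004,"ax": 0,"ay": 0,"az": 0}
  ],
  "claw": 0.034
}}

```text
t: 28.35
tcp_pos: [571.6, -18.6, 55.4]
orientation: [[-0.998, 0.057, -0.001], [0.057, 0.998, 0.0], [0.001, 0.0, -1.0]]
contact_force: [0.5, 0.6, -0.5]
finger_gap: 0.397
```

>>> {"op": "step_arm", "data": {
  "increments": [
    {"tx": 0,"ty": 0,"tz": -0.015,"ax": 0,"ay": 0,"az": 0},
    {"tx": 0,"ty": 0,"tz": -0.045,"ax": 0,"ay": 0,"az": 0},
    {"tx": 0,"ty": 0,"tz": -0.08,"ax": 0,"ay": 0,"az": 0},
    {"tx": 0,"ty": 0,"tz": -0.1,"ax": 0,"ay": 0,"az": 0},
    {"tx": 0,"ty": 0,"tz": -0.1,"ax": 0,"ay": 0,"az": 0}
  ]
}}

```text
t: 28.85
tcp_pos: [573.2, -18.8, 158.7]
orientation: [[-0.998, 0.057, 0.005], [0.057, 0.998, -0.001], [-0.005, -0.001, -1.0]]
contact_force: [-0.3, -0.7, 0.9]
finger_gap: 0.399
```

```bash
python3 - <<'E'
from h import *
print(ctrl.observe()['joints'].round(1))
A=YC-8.6
plan([(C(-80,-123,140),A),(C(-80,-123,90),A)])
plan([(C(80,-123,140),A),(C(80,-123,90),A)])
E
```

```text
[-10.3  19.   -5.2  65.6  -0.   -7. ]
t 28.9 tcp [573.2 -18.8 158.7] F [-0.3 -0.7  0.9] gap 0.399
[493.  18. 140.] t [0.0822 0.0319 0.0183] len 0.09 a [-0.01  0.27  8.62]
[493.  18.  90.] t [0.   0.   0.05] len 0.05 a [0. 0. 0.]
t 28.9 tcp [573.2 -18.8 158.7] F [-0.3 -0.7  0.9] gap 0.399
[653.   9. 140.] t [-0.0778  0.0319  0.0191] len 0.086 a [-0.01  0.27  8.62]
[653.   9.  90.] t [0.   0.   0.05] len 0.05 a [0. 0. 0.]
```

>>> {"op": "step_arm", "data": {
  "increments": [
    {"tx": 0.04,"ty": 0.016,"tz": 0,"ax": 0,"ay": 0,"az": 4.3},
    {"tx": 0.082,"ty": 0.032,"tz": 0.01,"ax": 0,"ay": 0,"az": 8.6},
    {"tx": 0.082,"ty": 0.032,"tz": 0.018,"ax": 0,"ay": 0,"az": 8.6},
    {"tx": 0.082,"ty": 0.032,"tz": 0.018,"ax": 0,"ay": 0,"az": 8.6},
    {"tx": 0.082,"ty": 0.032,"tz": 0.018,"ax": 0,"ay": 0,"az": 8.6}
  ]
}}

```text
t: 29.35
tcp_pos: [492.6, 17.8, 137.7]
orientation: [[-0.979, 0.205, 0.0], [0.205, 0.979, -0.0], [-0.0, -0.0, -1.0]]
contact_force: [1.0, -0.7, 0.1]
finger_gap: 0.402
```

```bash
python3 - <<'E'
from h import *
from crop import up
s=snap('side'); c=proj('side',[ctrl.observe()['tcp_pos']])[0]; print(c)
cv2.imwrite('pics/n1.png',up(s,(c[0],c[1]+10),50,6))
A=YC-8.6
plan([(C(-80,-123,90),A)])
E
```

```text
[294.04761054 206.47755198]
t 29.4 tcp [493.   17.7 137.9] F [-0.9 -0.2 -0. ] gap 0.4
[493.  18.  90.] t [-0.      0.0002  0.0479] len 0.048 a [-0.    0.03  0.02]
```

View pics/n1.png

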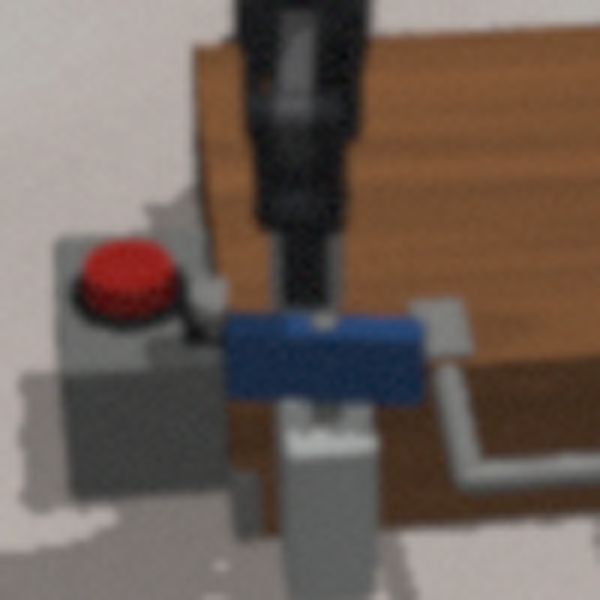

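>>> {"op": "step_arm", "data": {
  "increments": [
    {"tx": -0.004,"ty": 0,"tz": 0.012,"ax": 0,"ay": 0,"az": 0},
    {"tx": -0.004,"ty": 0,"tz": 0.024,"ax": 0,"ay": 0,"az": 0},
    {"tx": -0.004,"ty": 0,"tz": 0.036,"ax": 0,"ay": 0,"az": 0},
    {"tx": -0.004,"ty": 0,"tz": 0.046,"ax": 0,"ay": 0,"az": 0},
    {"tx": -0.004,"ty": 0,"tz": 0.046,"ax": 0,"ay": 0,"az": 0}
  ]
}}

```text
t: 29.9
tcp_pos: [495.4, 17.1, 90.2]
orientation: [[-0.979, 0.206, -0.003], [0.206, 0.979, 0.0], [0.003, -0.0, -1.0]]
contact_force: [-0.3, 0.3, -0.2]
finger_gap: 0.396
```

```bash
cat > bar.py <<'E'
from h import *
s=snap('side','bar.png'); o=ctrl.observe(); print(o['tcp_pos'].round(1),o['contact_force'].round(1),round(o['finger_gap'],3))
p=o['tcp_pos']; c=proj('side',[p])[0]; R=o['orientation']
print('tcp px',c.round(1),'front finger expected',proj('side',[p-R[:,1]*(o['finger_gap']*42.7+14),]).round(1))
h=cv2.cvtColor(s,cv2.COLOR_RGB2HSV); bl=(h[...,0]>100)&(h[...,0]<130)&(h[...,1]>110)&(h[...,2]>40)
u0,v0=c.astype(int)
for v in range(v0-12,v0+10,2):
    r=''.join('B' if b else ('#' if s[v,u].max()<55 else '.') for u,b in zip(range(u0-32,u0+32),bl[v,u0-32:u0+32])); print(v,r)
print(u0-32)
E
python3 bar.py
```

```text
[495.7  17.1  91. ] [ 0.4 -0.5 -0.7] 0.396
tcp px [295.9 226.6] front finger expected [[295.1 236.9]]
214 ..........##..............##############........................
216 .........###..............##############........................
218 .....########............###############........................
220 #####.......####...BBBBBBB##############BBBBBBBBBBB.............
222 ............#######BBBBBBB##############BBBBBBBBBBB.............
224 ...................BBBBBBB##############BBBBBBBBBBB.............
226 ...................BBBBBBBB#############BBBBBBBBBBB.............
228 ...................BBBBBBBB...########..BBBBBBBBBBB.............
230 ...................BBBBBBBB...########...BBBBBBBBBB.............
232 ...................#..........########.....BBBBBBBB#............
234 ..............................########..........................
263
```

>>> {"op": "step_arm", "data": {
  "increments": [
    {"tx": 0,"ty": 0,"tz": 0,"ax": 0,"ay": 0,"az": 0},
    {"tx": 0,"ty": 0,"tz": 0,"ax": 0,"ay": 0,"az": 0},
    {"tx": 0,"ty": 0,"tz": 0,"ax": 0,"ay": 0,"az": 0},
    {"tx": 0,"ty": 0,"tz": 0,"ax": 0,"ay": 0,"az": 0},
    {"tx": 0,"ty": 0,"tz": 0,"ax": 0,"ay": 0,"az": 0}
  ],
  "claw": 0,
  "newtons": 30
}}

```text
t: 30.45
tcp_pos: [496.3, 18.0, 92.5]
orientation: [[-0.979, 0.205, 0.002], [0.205, 0.979, 0.002], [-0.001, 0.002, -1.0]]
contact_force: [1.7, 5.2, -1.3]
finger_gap: 0.132
```

>>> {"op": "step_arm", "data": {
  "increments": [
    {"tx": 0,"ty": 0,"tz": 0,"ax": 0,"ay": 0,"az": -4},
    {"tx": 0,"ty": 0,"tz": 0,"ax": 0,"ay": 0,"az": -10},
    {"tx": 0,"ty": 0,"tz": 0,"ax": 0,"ay": 0,"az": -16},
    {"tx": 0,"ty": 0,"tz": 0,"ax": 0,"ay": 0,"az": -22},
    {"tx": 0,"ty": 0,"tz": 0,"ax": 0,"ay": 0,"az": -28}
  ]
}}

```text
t: 30.95
tcp_pos: [496.3, 17.8, 92.5]
orientation: [[-0.959, -0.282, 0.002], [-0.282, 0.959, 0.001], [-0.002, 0.001, -1.0]]
contact_force: [1.8, 4.8, -1.0]
finger_gap: 0.136
```

>>> {"op": "step_arm", "data": {
  "increments": [
    {"tx": 0,"ty": 0,"tz": 0,"ax": 0,"ay": 0,"az": -6},
    {"tx": 0,"ty": 0,"tz": 0,"ax": 0,"ay": 0,"az": -12},
    {"tx": 0,"ty": 0,"tz": 0,"ax": 0,"ay": 0,"az": -18},
    {"tx": 0,"ty": 0,"tz": 0,"ax": 0,"ay": 0,"az": -24},
    {"tx": 0,"ty": 0,"tz": 0,"ax": 0,"ay": 0,"az": -30}
  ]
}}

```text
t: 31.45
tcp_pos: [496.5, 17.6, 92.5]
orientation: [[-0.69, -0.724, 0.002], [-0.724, 0.69, 0.001], [-0.002, -0.001, -1.0]]
contact_force: [2.8, 2.6, -2.8]
finger_gap: 0.132
```

```bash
python3 - <<'E'
from h import *
o=ctrl.observe(); print(o['torque']); plan([(C(-80,-123,90),YC+90)])
E
```

```text
[ 0.36072189 -0.53435341 -0.07971543]
t 31.4 tcp [496.5  17.6  92.5] F [ 2.8  2.6 -2.8] gap 0.132
[493.  18.  90.] t [0.0022 0.0026 0.0025] len 0.004 a [ -0.09   0.08 -40.33]
```

>>> {"op": "step_arm", "data": {
  "increments": [
    {"tx": 0,"ty": 0,"tz": 0,"ax": 0,"ay": 0,"az": -8},
    {"tx": 0,"ty": 0,"tz": 0,"ax": 0,"ay": 0,"az": -16},
    {"tx": 0,"ty": 0,"tz": 0,"ax": 0,"ay": 0,"az": -24},
    {"tx": 0,"ty": 0,"tz": 0,"ax": 0,"ay": 0,"az": -32},
    {"tx": 0,"ty": 0,"tz": 0,"ax": 0,"ay": 0,"az": -40}
  ]
}}

```text
t: 31.95
tcp_pos: [496.9, 17.5, 92.5]
orientation: [[-0.062, -0.998, 0.003], [-0.998, 0.062, 0.001], [-0.001, -0.002, -1.0]]
contact_force: [4.0, 2.7, -4.4]
finger_gap: 0.135
```

>>> {"op": "step_arm", "data": {
  "increments": [
    {"tx": 0,"ty": 0,"tz": 0,"ax": 0,"ay": 0,"az": -0.5},
    {"tx": 0,"ty": 0,"tz": 0,"ax": 0,"ay": 0,"az": -0.5},
    {"tx": 0,"ty": 0,"tz": 0,"ax": 0,"ay": 0,"az": -0.5},
    {"tx": 0,"ty": 0,"tz": 0,"ax": 0,"ay": 0,"az": -0.5},
    {"tx": 0,"ty": 0,"tz": 0,"ax": 0,"ay": 0,"az": -0.5}
  ]
}}

```text
t: 32.45
tcp_pos: [496.8, 17.5, 92.5]
orientation: [[-0.063, -0.998, 0.002], [-0.998, 0.063, 0.001], [-0.001, -0.002, -1.0]]
contact_force: [5.5, 2.4, -2.5]
finger_gap: 0.134
```

>>> {"op": "step_arm", "data": {
  "increments": [
    {"tx": 0,"ty": 0,"tz": 0,"ax": 0,"ay": 0,"az": 0},
    {"tx": 0,"ty": 0,"tz": 0,"ax": 0,"ay": 0,"az": 0},
    {"tx": 0,"ty": 0,"tz": 0,"ax": 0,"ay": 0,"az": 0},
    {"tx": 0,"ty": 0,"tz": -0.02,"ax": 0,"ay": 0,"az": 0},
    {"tx": 0,"ty": 0,"tz": -0.06,"ax": 0,"ay": 0,"az": 0}
  ],
  "claw": 0.034
}}

```text
t: 32.95
tcp_pos: [494.1, 17.3, 150.4]
orientation: [[-0.06, -0.998, -0.006], [-0.998, 0.06, 0.001], [-0.0, 0.006, -1.0]]
contact_force: [0.5, -0.3, -0.5]
finger_gap: 0.399
```

```bash
python3 - <<'E'
from h import *
A=YC-9.5; d=C(160,0,0)-C(0,0,0); n=np.array([496.5,17.6,0]); f=n+d; f[2]=150; print(f)
g=f.copy(); g[2]=90
plan([(f,A),(g,A)])
E
```

```text
[656.23557287   8.40506875 150.        ]
t 33.0 tcp [494.1  17.3 150.4] F [ 0.5 -0.3 -0.5] gap 0.399
[656.   8. 150.] t [-0.0008 -0.1624 -0.0005] len 0.162 a [ 0.25 -0.27 99.35]
[656.   8.  90.] t [0.   0.   0.06] len 0.06 a [0. 0. 0.]
```

>>> {"op": "step_arm", "data": {
  "increments": [
    {"tx": -0.001,"ty": -0.04,"tz": 0,"ax": 0,"ay": 0,"az": 8.4},
    {"tx": -0.001,"ty": -0.08,"tz": 0,"ax": 0,"ay": 0,"az": 16.8},
    {"tx": -0.001,"ty": -0.12,"tz": 0,"ax": 0,"ay": 0,"az": 25.2},
    {"tx": -0.001,"ty": -0.163,"tz": 0,"ax": 0,"ay": 0,"az": 33.6},
    {"tx": -0.001,"ty": -0.163,"tz": 0,"ax": 0,"ay": 0,"az": 42}
  ]
}}

```text
t: 33.45
tcp_pos: [662.4, 7.9, 150.0]
orientation: [[-0.717, -0.697, -0.0], [-0.697, 0.717, -0.0], [0.0, -0.0, -1.0]]
contact_force: [0.1, 0.8, 0.3]
finger_gap: 0.4
```

>>> {"op": "step_arm", "data": {
  "increments": [
    {"tx": 0,"ty": 0,"tz": 0,"ax": 0,"ay": 0,"az": 8.4},
    {"tx": 0,"ty": 0,"tz": 0,"ax": 0,"ay": 0,"az": 16.8},
    {"tx": 0,"ty": 0,"tz": 0,"ax": 0,"ay": 0,"az": 25.2},
    {"tx": 0,"ty": 0,"tz": 0,"ax": 0,"ay": 0,"az": 33.6},
    {"tx": 0,"ty": 0,"tz": 0,"ax": 0,"ay": 0,"az": 42}
  ]
}}

```text
t: 33.95
tcp_pos: [658.3, 8.5, 151.8]
orientation: [[-0.999, -0.039, -0.001], [-0.039, 0.999, -0.0], [0.001, -0.0, -1.0]]
contact_force: [0.1, -0.6, 0.2]
finger_gap: 0.399
```

>>> {"op": "step_arm", "data": {
  "increments": [
    {"tx": 0,"ty": 0,"tz": 0,"ax": 0,"ay": 0,"az": 8},
    {"tx": 0,"ty": 0,"tz": 0,"ax": 0,"ay": 0,"az": 15.3},
    {"tx": 0,"ty": 0,"tz": 0,"ax": 0,"ay": 0,"az": 15.3},
    {"tx": 0,"ty": 0,"tz": 0,"ax": 0,"ay": 0,"az": 15.3},
    {"tx": 0,"ty": 0,"tz": 0,"ax": 0,"ay": 0,"az": 15.3}
  ]
}}

```text
t: 34.45
tcp_pos: [658.5, 8.6, 151.9]
orientation: [[-0.976, 0.217, -0.0], [0.217, 0.976, -0.0], [0.0, -0.0, -1.0]]
contact_force: [0.7, 0.1, 0.0]
finger_gap: 0.399
```

```bash
python3 - <<'E'
from h import *
plan([((657,8.4,91),YC-9.5)])
E
```

```text
t 34.5 tcp [658.5   8.6 151.9] F [0.7 0.1 0. ] gap 0.399
[657.   8.  91.] t [ 0.0014 -0.0005  0.0609] len 0.061 a [-0.   -0.01  0.26]
```

>>> {"op": "step_arm", "data": {
  "increments": [
    {"tx": 0.001,"ty": 0,"tz": 0.02,"ax": 0,"ay": 0,"az": 0},
    {"tx": 0.001,"ty": 0,"tz": 0.035,"ax": 0,"ay": 0,"az": 0},
    {"tx": 0.001,"ty": 0,"tz": 0.05,"ax": 0,"ay": 0,"az": 0},
    {"tx": 0.001,"ty": 0,"tz": 0.061,"ax": 0,"ay": 0,"az": 0},
    {"tx": 0.001,"ty": 0,"tz": 0.061,"ax": 0,"ay": 0,"az": 0}
  ]
}}

```text
t: 34.95
tcp_pos: [656.8, 8.9, 89.4]
orientation: [[-0.976, 0.219, -0.003], [0.219, 0.976, 0.0], [0.003, -0.0, -1.0]]
contact_force: [-0.6, 0.1, 0.1]
finger_gap: 0.398
```

```bash
python3 bar.py
```

```text
[657.3   8.8  90.5] [-0.6 -0.3 -0. ] 0.401
tcp px [378.4 220.5] front finger expected [[379.8 230.4]]
208 .............................##################.................
210 ............................##################..................
212 ............................##################..................
214 ...................BBBBBBBBBBB###############BBBB...............
216 ...................BBBBBBBBBBB###############BBBBB..............
218 ..................BBBBBBBBBBB.###############BBBB...............
220 .................#BBBBBBBBBBB..#############BBBBB...............
222 .................#BBBBBBBBBB....########..BBBBBB................
224 ..................BBBBBBBBBB....########..BBBBBB................
226 .................#.............########...B.....................
228 ...............................########.........................
346
```

>>> {"op": "step_arm", "data": {
  "increments": [
    {"tx": 0,"ty": 0,"tz": 0,"ax": 0,"ay": 0,"az": 0},
    {"tx": 0,"ty": 0,"tz": 0,"ax": 0,"ay": 0,"az": 0},
    {"tx": 0,"ty": 0,"tz": 0,"ax": 0,"ay": 0,"az": 0},
    {"tx": 0,"ty": 0,"tz": 0,"ax": 0,"ay": 0,"az": 0},
    {"tx": 0,"ty": 0,"tz": 0,"ax": 0,"ay": 0,"az": 0}
  ],
  "claw": 0,
  "newtons": 30
}}

```text
t: 35.5
tcp_pos: [657.9, 8.2, 91.9]
orientation: [[-0.976, 0.22, 0.001], [0.22, 0.976, -0.001], [-0.002, -0.001, -1.0]]
contact_force: [-2.0, -5.2, 5.7]
finger_gap: 0.136
```

>>> {"op": "step_arm", "data": {
  "increments": [
    {"tx": 0,"ty": 0,"tz": 0,"ax": 0,"ay": 0,"az": -4},
    {"tx": 0,"ty": 0,"tz": 0,"ax": 0,"ay": 0,"az": -10},
    {"tx": 0,"ty": 0,"tz": 0,"ax": 0,"ay": 0,"az": -16},
    {"tx": 0,"ty": 0,"tz": 0,"ax": 0,"ay": 0,"az": -22},
    {"tx": 0,"ty": 0,"tz": 0,"ax": 0,"ay": 0,"az": -28}
  ]
}}

```text
t: 36.0
tcp_pos: [657.9, 8.8, 91.9]
orientation: [[-0.963, -0.268, 0.001], [-0.268, 0.963, 0.0], [-0.001, -0.0, -1.0]]
contact_force: [-2.0, -2.0, 5.3]
finger_gap: 0.133
```

>>> {"op": "step_arm", "data": {
  "increments": [
    {"tx": 0,"ty": 0,"tz": 0,"ax": 0,"ay": 0,"az": -6},
    {"tx": 0,"ty": 0,"tz": 0,"ax": 0,"ay": 0,"az": -12},
    {"tx": 0,"ty": 0,"tz": 0,"ax": 0,"ay": 0,"az": -18},
    {"tx": 0,"ty": 0,"tz": 0,"ax": 0,"ay": 0,"az": -24},
    {"tx": 0,"ty": 0,"tz": 0,"ax": 0,"ay": 0,"az": -30}
  ]
}}

```text
t: 36.5
tcp_pos: [657.5, 9.3, 91.9]
orientation: [[-0.7, -0.714, 0.001], [-0.714, 0.7, 0.001], [-0.001, 0.0, -1.0]]
contact_force: [-3.4, 1.5, 7.4]
finger_gap: 0.136
```

```bash
python3 - <<'E'
from h import *
plan([(C(80,-123,90),YC+90)])
E
```

```text
t 36.5 tcp [657.5   9.3  91.9] F [-3.4  1.5  7.4] gap 0.136
[653.   9.  90.] t [0.0038 0.0028 0.0019] len 0.005 a [-2.000e-02  6.000e-02 -4.113e+01]
```

>>> {"op": "step_arm", "data": {
  "increments": [
    {"tx": 0,"ty": 0,"tz": 0,"ax": 0,"ay": 0,"az": -8},
    {"tx": 0,"ty": 0,"tz": 0,"ax": 0,"ay": 0,"az": -16},
    {"tx": 0,"ty": 0,"tz": 0,"ax": 0,"ay": 0,"az": -24},
    {"tx": 0,"ty": 0,"tz": 0,"ax": 0,"ay": 0,"az": -32},
    {"tx": 0,"ty": 0,"tz": 0,"ax": 0,"ay": 0,"az": -40}
  ]
}}

```text
t: 37.0
tcp_pos: [656.7, 9.6, 91.9]
orientation: [[-0.075, -0.997, -0.001], [-0.997, 0.075, 0.001], [-0.001, 0.001, -1.0]]
contact_force: [-7.8, 1.5, 10.1]
finger_gap: 0.132
```

>>> {"op": "step_arm", "data": {
  "increments": [
    {"tx": 0,"ty": 0,"tz": 0,"ax": 0,"ay": 0,"az": -1.3},
    {"tx": 0,"ty": 0,"tz": 0,"ax": 0,"ay": 0,"az": -1.3},
    {"tx": 0,"ty": 0,"tz": 0,"ax": 0,"ay": 0,"az": -1.3},
    {"tx": 0,"ty": 0,"tz": 0,"ax": 0,"ay": 0,"az": -1.3},
    {"tx": 0,"ty": 0,"tz": 0,"ax": 0,"ay": 0,"az": -1.3}
  ]
}}

```text
t: 37.5
tcp_pos: [656.7, 9.6, 91.9]
orientation: [[-0.058, -0.998, -0.001], [-0.998, 0.058, 0.001], [-0.001, 0.001, -1.0]]
contact_force: [-7.0, 1.8, 8.6]
finger_gap: 0.131
```

>>> {"op": "step_arm", "data": {
  "increments": [
    {"tx": 0,"ty": 0,"tz": 0,"ax": 0,"ay": 0,"az": 0},
    {"tx": 0,"ty": 0,"tz": 0,"ax": 0,"ay": 0,"az": 0},
    {"tx": 0,"ty": 0,"tz": 0,"ax": 0,"ay": 0,"az": 0},
    {"tx": 0,"ty": 0,"tz": -0.02,"ax": 0,"ay": 0,"az": 0},
    {"tx": 0,"ty": 0,"tz": -0.06,"ax": 0,"ay": 0,"az": 0}
  ],
  "claw": 0.034
}}

```text
t: 38.0
tcp_pos: [656.2, 9.0, 148.4]
orientation: [[-0.059, -0.998, -0.006], [-0.998, 0.059, 0.001], [-0.001, 0.006, -1.0]]
contact_force: [0.8, -0.3, -0.5]
finger_gap: 0.403
```

>>> {"op": "step_arm", "data": {
  "increments": [
    {"tx": 0,"ty": 0,"tz": -0.05,"ax": 0,"ay": 0,"az": 0},
    {"tx": 0.04,"ty": 0.02,"tz": -0.1,"ax": 0,"ay": 0,"az": 0},
    {"tx": 0.08,"ty": 0.03,"tz": -0.12,"ax": 0,"ay": 0,"az": 0},
    {"tx": 0.12,"ty": 0.04,"tz": -0.12,"ax": 0,"ay": 0,"az": 0},
    {"tx": 0.16,"ty": 0.04,"tz": -0.12,"ax": 0,"ay": 0,"az": 0}
  ]
}}

```text
t: 38.5
tcp_pos: [607.4, -150.1, 273.3]
orientation: [[-0.059, -0.998, 0.003], [-0.998, 0.059, -0.001], [0.001, -0.003, -1.0]]
contact_force: [0.5, 0.2, 0.3]
finger_gap: 0.396
```

>>> {"op": "step_arm", "data": {
  "increments": [
    {"tx": 0.045,"ty": 0.02,"tz": 0,"ax": 0,"ay": 0,"az": 0},
    {"tx": 0.09,"ty": 0.04,"tz": 0,"ax": 0,"ay": 0,"az": 0},
    {"tx": 0.135,"ty": 0.06,"tz": 0,"ax": 0,"ay": 0,"az": 0},
    {"tx": 0.18,"ty": 0.08,"tz": 0,"ax": 0,"ay": 0,"az": 0},
    {"tx": 0.2,"ty": 0.08,"tz": 0,"ax": 0,"ay": 0,"az": 0}
  ]
}}

```text
t: 39.0
tcp_pos: [514.2, -346.8, 271.0]
orientation: [[-0.063, -0.998, -0.0], [-0.998, 0.063, -0.001], [0.001, 0.0, -1.0]]
contact_force: [1.0, 0.4, -0.2]
finger_gap: 0.396
```

```bash
python3 - <<'E'
from h import *
from crop import up
t=snap('top','tf.png'); s=snap('side','sf.png')
cv2.imwrite('pics/f.png',np.hstack([up(t,(265,215),60,400/120),up(s,(335,225),60,400/120)]))
for n in('turn_near','turn_far'):
  for r in ctrl.masks_of('top',n)[:2]: print(n,r['p'],r['bbox'])
plan([])
E
```

```text
turn_near 0.52 [284.7, 244.5, 35.7, 6.8]
turn_far 0.53 [293.4, 176.1, 28.6, 6.9]
t 39.2 tcp [ 516.8 -343.4  270.6] F [ 0.6 -0.1  0. ] gap 0.394
```

View pics/f.png

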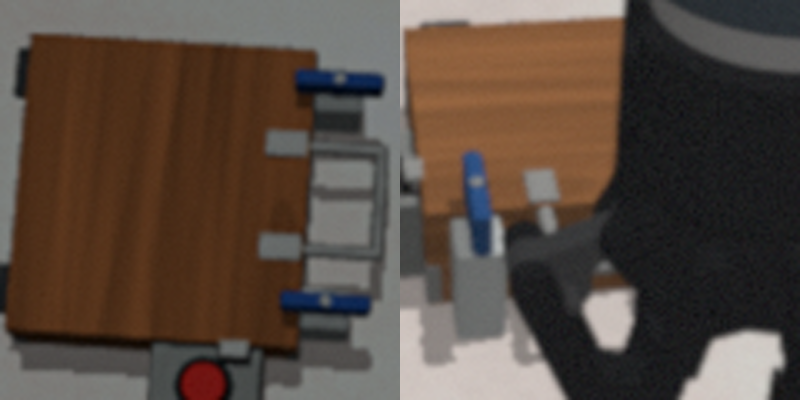

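```bash
python3 - <<'E'
from h import *
t=cv2.imread('pics/tf.png'); h=cv2.cvtColor(t,cv2.COLOR_BGR2HSV); bl=(h[...,0]>100)&(h[...,0]<130)&(h[...,1]>110)
for q in((303,245),(307,179)):
    m=blob(bl,q); v,u=np.nonzero(m); P=atz('top',np.c_[u,v],106)[:,:2]; w,V=np.linalg.eigh(np.cov(P.T)); d=V[:,1]
    print(m.sum(),P.mean(0).round(0),(np.degrees(np.arctan2(d[1],d[0]))-np.degrees(Q[2]))%180)
print(ctrl.job_done())
E
```

```text
123 [493.  20.] 90.25779294799271
134 [651.  11.] 90.15009852026685
the job is handed in; nothing more can be done
None
```

The job is done and handed in at about 39 s. Both pieces of tooling are in the case, the lid is shut, and both turnbuttons are turned across it.

- **Tooling:** only the V-block and the step block were on the bench. I put both in the case, and a picture taken before closing shows them flat and clear of the walls.
- **Lid:** it lifted freely, so I did not press the red button. When I closed it, a 30 N push met firm resistance, and the picture matches the shut lid at the start.
- **Turnbuttons:** measured from the last top picture, the near one is at 90.3° and the far one at 90.2° to the lid's edge.
- **Bystanders:** I did not touch the oil can, spanner or mug. I did not measure their positions again at the end.

**Checks that disagreed:** the two cameras differed by 5–9 mm in x, so I lined up the handle and turnbuttons on the fingers in the pictures and on contact. In the last side picture the arm hides the far turnbutton, so only the top view and the tool's angle confirm that one.

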